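Set up the drying rack and stand the cleaned cards in it

ROBOT

A 6-joint arm with a two-finger parallel gripper is mounted at the origin on the work surface. World frame = base frame: x ahead of the robot, y to its left, z up, the work surface at z = 0. Lengths are in m, angles in degrees, forces in N, time in s.
With the tool pointing down it reaches from about 0.375 to 0.9 m from the base axis. Payload 3.1 kg.
Tool frame: the origin (TCP) lies between the finger pads; the fingertips stand 19 mm ahead of it and the grasp point (between the pads) is the TCP; z points along the fingers, x is the direction in which the jaws open and shut, and the axes are right-handed (so a half turn about z gives the same grasp; the last joint's range is limited). The gripper opens to 87 mm and grips with 3 to 60 N. Pads are 19 mm wide; open, the fingers measure 117 mm over their backs; the gripper's body (75 mm by 190 mm) begins 51 mm behind the grasp point.
Start: joints at [-76.977, 30.224, 82.088, -0, 67.689, -10.227], TCP at [0.247, -0.574, 0.242] pointing down, gripper open.
Joint ranges: [-176.69, 176.69], [-43.24, 126.21], [12.49, 139.97], [-82, 262], [0, 151.66], [-163.58, 163.58]. Speed limits (degrees/s): [159.86, 159.86, 180, 180, 180, 180].

INTERFACE

Orientations are given as a 3x3 rotation matrix whose columns are the frame's x, y, z axes.
In Python, from rig import read_state, capture, camera_info, hand_in, spot_in, silhouettes gives the robot as it stands.
- The arm moves only by the shell command python3 -m jog 'ROWS'. ROWS is text: rows parted by semicolons, each of 7 numbers parted by spaces: the shift along the tool's x, y, z in m, then the turn, a rotation vector about the tool's x, y, z in degrees, then the opening, from 0 (shut) to 1 (fully open). A call has 1 to 8 rows; each row is the pose to reach, as a shift and turn from the pose commanded when the call began, along the tool's axes at that moment; what a row does not reach only later rows make up. A row lasts 1/8 s, in which the tool goes at most 62.5 mm and 10.7 degrees, less where a joint would pass 70% of its speed; a pose out of reach is approached as far as the arm can. A call with a gripper value outside its range is refused whole. The fingers move at their own pace and stop on an object; the grip force is fixed at half the most. Time passes only in rows, so rows that repeat a pose let the fingers close. It gives the time, the measured TCP pose, the force and the opening at its end, in the units of the state.
- read_state(): the state, without advancing time (a new reading comes with each control period).
- capture(name): name is "scene" or "top" or "wrist"; returns (picture, depth): 480x640x3 uint8, red, green, blue; 480x640 float32, m along the optical axis (not along the pixel's ray), 0 where there is no reading.
- camera_info(name): a dict with "vfov" (degrees; the focal length in pixels is half the picture's height over the tangent of half this angle, whatever the lens; pixels are square), "cx", "cy" (the principal point, pixels), "dist" ([k1, k2, p1, p2, k3] as OpenCV has them; the pictures are not rectified), "R" (3x3) and "t" (3): a world point X has camera coordinates R X + t; the wrist camera has in their place "tool_from_camera" (4x4, takes a point from camera to tool coordinates, whose origin is the TCP and whose axes are the tool frame's). Camera axes: x right, y down, z forward; pixel columns grow to the right and rows downward; lengths in m; the calibration is good to about 2 mm. A picture is of the moment at which its call begins: read the wrist's pose just before it. camera_info takes no time and is no camera call.
- hand_in(): hands the job in, once; it reports no verdict.
Trained networks look in the newest picture that a camera, given by its name, has taken for a name from the list of things; names that differ only in an ending like _2 or _b are one class to them, and where a whole thing is asked for, a point or a joint stands for the part that bears it (a point fixed in the world has none). Each returns a list of dicts, best first, with "score" (0 to 1); they miss things now and then, are a little off and sometimes report something else, mostly with a low value. They report only what shows in the picture. A call takes as long as a camera call. They do not tell look-alikes from the thing itself.
- spot_in(label, camera): "centre" ([x, y, z] in m, in world coordinates, good to about 4 mm: the middle of the surface that is visible of it).
- silhouettes(label, camera): "region" (480x640 bool, what is visible of it).
The state is a dict: "time_s": time; "joint_positions": joint angles; "qvel": joint speeds; "tau": joint torques, N m; "position": TCP position; "tcp_rot": TCP orientation; "force": force on the tool from outside, world axes, zero at the start; "moment": the same for the moment, N m; "opening": opening from 0.0 (shut) to 1.0 (fully open).
Only numpy, scipy, OpenCV 4.12 (cv2) and the standard library are available. Lean on these libraries where they do the work, as an engineer would, in place of code of your own. Each camera call takes 0.05 s, during which the arm holds its last target.

TASK

First lift the steel basket by its handle off the drain stand and set it upright in the middle of the blue drip mat. Then press the red spring pin of the telescopic tube flush and slide the tube, with the white drying rack on it, out over the drain stand to the next hole, where the pin must spring out again. Last, stand every gold-tone card from the clear tray upright on edge in a slot of the white rack, one to a slot, fully down and centred; put right whatever gets knocked out of place meanwhile, never tip the basket over, and leave the loupe, bottle and brush where they are.

Things in the scene. Friction and masses are not known exactly. Their poses are not given: they have to be found in the camera images.
- basket_c (a point): stainless steel round basket, 84 mm across the rim, 55 mm high without its handle, about 0.3 kg, loose; the point is on its axis half-way up the 55 mm body (27.5 mm above its underside); z is up its axis. It starts on the drain stand, the grey 130 x 125 mm platform (top 26 mm above the bench) at the far +y end of the drying station, just where the rack will come
- basket_handle (a point): middle of the straight top bar of the basket's rigid arched handle, 105 mm above the basket's underside and 50 mm above its rim; bar 9 mm thick, its straight part 44 mm long along this point's y axis
- mat_c (a point): fixed blue drip mat 120 x 120 mm, 3 mm thick, where the basket must go; the point is the centre of its top face, z up
- pin_tip (a point): tip of the red round-nosed spring pin, 10 mm thick, of the drying station. It sits in the fixed inner bar (never moves along the tube) and comes out sideways, along this point's level x axis, through a hole in the square outer tube, 5 mm proud of the tube's side; takes about 5 N to press flush. If the tube is pinched over the pin across its two upright sides, one pad presses the pin flush
- tube (a point): on the centre line of the 24 x 24 mm level square aluminium tube, at its first hole (17 mm behind the tip of the sprung-out pin at the start); moves with the tube. Tube along this point's y, pin side +x, drawn out along +y. The tube runs from 55 mm on its +y side (where the white rack begins) to 100 mm on its -y side; its underside is 27 mm above the station's base plate
- pin (a joint): how far the detent pin is pushed in, m: 0 sprung out, 0.005 flush with the tube, about 0.0065 under the tube's wall, 0.0085 at its stop
- rack (a joint): how far the tube with the rack has been drawn out along +y of point tube, m: 0 at the start with the pin in the first hole; the holes come every 0.040 (0, 0.040 and 0.080; the wanted next hole is 0.040), and the pin has about 1 mm play either way in a hole. It slides with about 2.5 N of friction and is locked while the pin stands out; once drawn off with the pin flush, the tube's wall keeps the pin under until the next hole, where it springs out
- slot0 (a point): centre of the floor of slot 0 of the white rack on the tube (moves with it; numbered along +y, 42 mm apart). A slot is 11 mm wide along this point's y, 64 mm long along x and open at both ends, 24 mm deep (the rack's top is 24 mm above this point, and the point is 36 mm above the bench)
- slot1 (a point): centre of the floor of slot 1 of the white rack on the tube (moves with it; numbered along +y, 42 mm apart). A slot is 11 mm wide along this point's y, 64 mm long along x and open at both ends, 24 mm deep (the rack's top is 24 mm above this point, and the point is 36 mm above the bench)
- slot2 (a point): centre of the floor of slot 2 of the white rack on the tube (moves with it; numbered along +y, 42 mm apart). A slot is 11 mm wide along this point's y, 64 mm long along x and open at both ends, 24 mm deep (the rack's top is 24 mm above this point, and the point is 36 mm above the bench)
- slot3 (a point): centre of the floor of slot 3 of the white rack on the tube (moves with it; numbered along +y, 42 mm apart). A slot is 11 mm wide along this point's y, 64 mm long along x and open at both ends, 24 mm deep (the rack's top is 24 mm above this point, and the point is 36 mm above the bench)
- card0_c (a point): gold-tone rigid metal earring card 0, 60 mm wide (x), 6 mm thick (y), 70 mm high (z up), about 70 g, loose; the point is its centre, half-way up. It starts standing in the clear tray with its lower 24 mm in a slot; None if this start has no such card
- card1_c (a point): gold-tone rigid metal earring card 1, 60 mm wide (x), 6 mm thick (y), 70 mm high (z up), about 70 g, loose; the point is its centre, half-way up. It starts standing in the clear tray with its lower 24 mm in a slot; None if this start has no such card
- card2_c (a point): gold-tone rigid metal earring card 2, 60 mm wide (x), 6 mm thick (y), 70 mm high (z up), about 70 g, loose; the point is its centre, half-way up. It starts standing in the clear tray with its lower 24 mm in a slot; None if this start has no such card
- card3_c (a point): gold-tone rigid metal earring card 3, 60 mm wide (x), 6 mm thick (y), 70 mm high (z up), about 70 g, loose; the point is its centre, half-way up. It starts standing in the clear tray with its lower 24 mm in a slot; None if this start has no such card
- tray: fixed clear acrylic tray 64 x 166 x 30 mm with four slots 11 mm wide, 44 mm apart along its y, slot floors 6 mm above the bench, where the cards start; origin at the centre of its underside
- loupe: loose chrome loupe, 20 mm high, about 65 mm long, a bystander to leave alone; origin on its underside
- rinse: loose white bottle, 52 mm across and 120 mm high, a bystander to leave alone; origin under its foot
- brush: loose brush 160 mm long lying on the bench, a bystander to leave alone
Not all that is in view belongs to the job. Leave any green or pink look-alike of the part that bears card3_c alone.

How it is judged:
By the outcome, as a careful person would: the job done as asked, in the order asked, and still so for the second after the job is handed in, with the robot touching nothing.
Of card0, card1, card2, card3 only 3 to 4 are there at a start; the rules pass over those that are not, and their reading is None.
At some moment in a run one of basket may be knocked a few centimetres aside while the robot is not near it.
It also fails if it takes over 210 s, if anything falls off the work surface, if the arm or the gripper's body presses on something with over 40 N, if the wrist force passes 120 N, or if a joint passes its speed limit or range.

## Working session

There is one attempt and no reset: what is moved stays moved. The work goes in short steps, Python scripts to look and compute and a shell command to move; the robot and the scene stay as the last step left them, time stands still between calls to the robot, and variables do not carry over. Pictures are saved under pics/ and viewed, and the job is handed in when it is done.

```bash
ls; mkdir -p pics; cat > h.py <<'E'
import numpy as np, cv2
from rig import read_state, capture, camera_info, hand_in, spot_in, silhouettes
def save(n,im): cv2.imwrite('pics/'+n+'.png',im[:,:,::-1])
def K(ci):
    f=240/np.tan(np.radians(ci['vfov'])/2); return np.array([[f,0,ci['cx']],[0,f,ci['cy']],[0,0,1]])
def cam(name,st=None):
    ci=camera_info(name)
    if name=='wrist':
        st=st or read_state(); T=np.eye(4);T[:3,:3]=st['tcp_rot'];T[:3,3]=st['position']
        M=T@np.array(ci['tool_from_camera'])
    else:
        R=np.array(ci['R']);t=np.array(ci['t']);M=np.eye(4);M[:3,:3]=R.T;M[:3,3]=-R.T@t
    return K(ci),np.array(ci['dist']),M
def cloud(name,d,st=None):
    k,di,M=cam(name,st)
    v,u=np.mgrid[0:480,0:640]
    p=cv2.undistortPoints(np.stack([u.ravel(),v.ravel()],1).astype(float)[:,None],k,di)[:,0].reshape(480,640,2)
    P=np.dstack([p*d[...,None],d]); W=P@M[:3,:3].T+M[:3,3]; W[d<=0]=np.nan
    return W
def proj(name,X,st=None):
    k,di,M=cam(name,st); R=M[:3,:3].T
    return cv2.projectPoints(np.atleast_2d(X).astype(float),cv2.Rodrigues(R)[0],-R@M[:3,3],k,di)[0][:,0]
E
python3 - <<'E'
from h import *
st=read_state();print(st)
for n in ['scene','top','wrist']:
    im,d=capture(n);save(n+'0',im);np.save(n+'0.npy',d);W=cloud(n,d,st);np.save(n+'W.npy',W)
    print(n,cam(n)[2][:3].round(3).tolist(),(d>0).mean())
for l in ['basket_c','basket_handle','mat_c','pin_tip','tube','slot0','slot1','slot2','slot3','card0_c','card1_c','card2_c','card3_c','tray','loupe','rinse','brush']:
    for n in ['scene','top']:
        print(l,n,[(np.round(r['centre'],3).tolist(),round(r['score'],2)) for r in spot_in(l,n)][:5])
E
```

```text
pics
{'time_s': 0.0, 'joint_positions': array([-7.69777398e+01,  3.02789636e+01,  8.21560333e+01,  1.13505501e-03,
        6.76874512e+01, -1.02264029e+01]), 'qvel': array([-0.00406508, -0.00919927, -0.0297367 , -0.03799998, -0.01374921,
       -0.08235712]), 'tau': array([ 5.86179940e-04, -4.40039277e+01, -1.76593101e+01,  6.34329719e-02,
        5.83601114e-02, -1.60797017e-04]), 'position': array([ 0.24658679, -0.57355967,  0.24057356]), 'tcp_rot': array([[ 3.94715002e-01, -9.18803489e-01, -4.63700650e-04],
       [-9.18801207e-01, -3.94715074e-01,  2.08628897e-03],
       [-2.09991922e-03, -3.97440836e-04, -9.99997716e-01]]), 'force': array([0.13028432, 1.55258042, 0.74144226]), 'moment': array([ 0.03108994, -0.03391002, -0.03041833]), 'opening': 0.9995762495219406}
scene [[0.77, 0.489, -0.41, 0.936], [0.638, -0.571, 0.516, -0.6], [0.018, -0.659, -0.752, 0.92]] 0.9959114583333334
top [[-0.019, -0.984, 0.179, 0.323], [-0.999, 0.013, -0.035, -0.016], [0.032, -0.18, -0.983, 1.106]] 0.9958919270833333
wrist [[0.394, -0.885, -0.246, 0.315], [-0.919, -0.38, -0.104, -0.546], [-0.001, 0.
[... 1541 characters left out ...]
0.357, -0.123, 0.042], 0.79), ([0.431, -0.045, 0.039], 0.58), ([0.458, -0.129, 0.053], 0.56), ([0.611, -0.04, 0.054], 0.55)]
card3_c top [([0.352, -0.112, 0.069], 0.4)]
tray scene [([0.473, -0.221, 0.027], 0.73)]
tray top [([0.447, -0.19, 0.033], 0.68)]
loupe scene [([0.607, 0.162, 0.065], 0.66), ([0.406, 0.059, 0.013], 0.57)]
loupe top [([0.397, 0.06, 0.012], 0.73), ([0.452, -0.257, 0.06], 0.47), ([0.444, 0.296, 0.005], 0.28)]
rinse scene [([0.584, 0.374, 0.063], 0.78), ([0.52, -0.489, 0.016], 0.26), ([0.459, -0.266, 0.055], 0.21)]
rinse top [([0.564, 0.379, 0.083], 0.59)]
brush scene [([0.522, -0.491, 0.015], 0.88), ([0.473, -0.223, 0.029], 0.17)]
brush top [([0.511, -0.481, 0.019], 0.58)]
```

View pics/scene0.png

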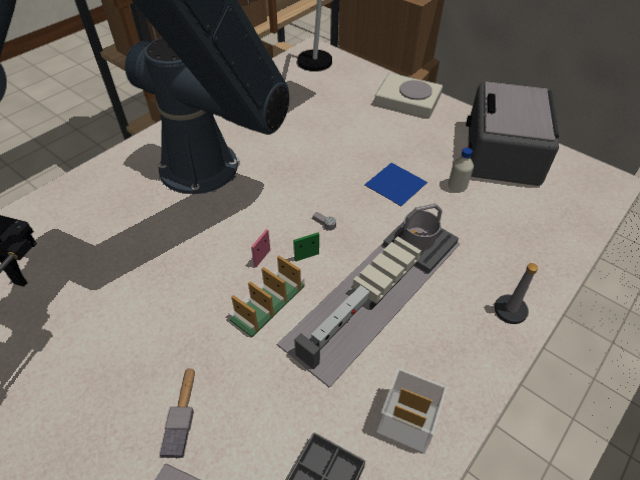

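View pics/top0.png

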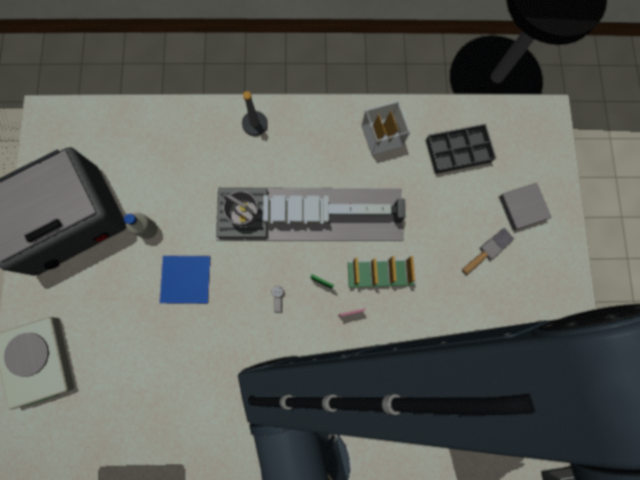

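View pics/wrist0.png

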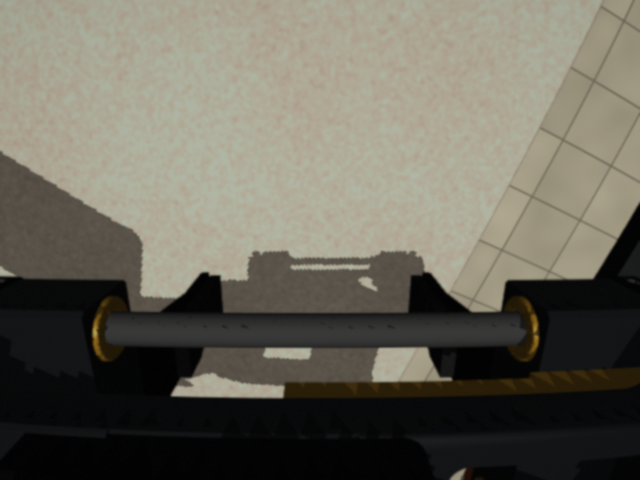

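```bash
python3 - <<'E'
from h import *
for n in ['scene','top']:
    im=cv2.imread(f'pics/{n}0.png'); W=np.load(n+'W.npy')
    def fit(name,mask):
        P=W[mask];P=P[~np.isnan(P).any(1)]
        if len(P)<5: print(name,len(P));return
        r=cv2.minAreaRect(P[:,:2].astype(np.float32)); 
        print(n,name,len(P),'c',np.round(r[0],4),'sz',np.round(r[1],4),'ang',round(r[2],1),'z',np.percentile(P[:,2],[5,50,95]).round(4))
    hsv=cv2.cvtColor(im,cv2.COLOR_BGR2HSV)
    fit('mat',(hsv[...,0]>105)&(hsv[...,0]<130)&(hsv[...,1]>150)&(W[...,1]>.2)&(W[...,1]<.36)&(W[...,0]<.53)&(W[...,2]<.02))
    x,y,z=W[...,0],W[...,1],W[...,2]
    fit('racktop',(abs(z-.06)<.005)&(x>.55)&(x<.66)&(y>-.12)&(y<.085))
    fit('tube',(abs(z-.055)<.012)&(x>.55)&(x<.66)&(y<-.12)&(y>-.25))
    fit('handle',(z>.095)&(x>.53)&(x<.69)&(y>.08)&(y<.25))
    fit('basket',(z>.035)&(x>.53)&(x<.69)&(y>.09)&(y<.25))
    tr=(x>.38)&(x<.53)&(y>-.3)&(y<-.08)
    fit('cardtops',tr&(z>.07))
    for i in range(4):
        y0=-.262+.044*i
        fit('card%d'%i,tr&(z>.045)&(abs(y-y0)<.02))
    c=im[100:400,200:520] if n=='scene' else im[170:320,140:440]
    c=cv2.resize(c,None,fx=2.4,fy=2.4,interpolation=cv2.INTER_CUBIC)
    cv2.imwrite(f'pics/{n}0z.png',c)
E
```

```text
scene mat 1328 c [0.444  0.2944] sz [0.1224 0.1197] ang 89.2 z [-0.0009  0.0022  0.0053]
scene racktop 1561 c [ 0.608  -0.0172] sz [0.2051 0.0661] ang 89.2 z [0.0558 0.0589 0.0619]
scene tube 794 c [ 0.6055 -0.185 ] sz [0.05   0.1298] ang 0.2 z [0.0474 0.0561 0.0657]
scene handle 197 c [0.6072 0.1462] sz [0.0844 0.0113] ang 57.6 z [0.0976 0.1275 0.1357]
scene basket 1162 c [0.6064 0.1398] sz [0.0992 0.0836] ang 89.6 z [0.0392 0.0652 0.1324]
scene cardtops 418 c [ 0.4516 -0.1962] sz [0.0646 0.1419] ang 0.8 z [0.0707 0.0747 0.0774]
scene card0 256 c [ 0.4539 -0.2632] sz [0.0616 0.0083] ang 2.5 z [0.0481 0.0673 0.0767]
scene card1 257 c [ 0.4544 -0.2175] sz [0.0617 0.0088] ang 2.2 z [0.0468 0.0663 0.0765]
scene card2 262 c [ 0.4501 -0.1738] sz [0.0621 0.0096] ang 1.3 z [0.047  0.0647 0.0764]
scene card3 257 c [ 0.4521 -0.1301] sz [0.0617 0.0097] ang 1.0 z [0.0471 0.0653 0.0767]
top mat 2062 c [0.4438 0.2949] sz [0.1152 0.1136] ang 89.1 z [-0.0004  0.0029  0.0064]
top racktop 1296 c [ 0.6102 -0.0177] sz [0.2029 0.0656] ang 89.6 z [0.0563 0.0597 0.063 ]
top tube 564 c [ 0.6068 -0.1857] sz [0.1293 0.0494] ang 89.0 z [0.0461 0.0566 0.0656]
top handle 152 c [0.6077 0.1468] sz [0.0839 0.0094] ang 56.6 z [0.1019 0.1319 0.137 ]
top basket 716 c [0.6091 0.1395] sz [0.0842 0.099 ] ang 0.1 z [0.0366 0.0698 0.1347]
top cardtops 297 c [ 0.4531 -0.1964] sz [0.0614 0.1418] ang 0.6 z [0.0722 0.0759 0.0789]
top card0 141 c [ 0.4548 -0.2624] sz [0.0594 0.0076] ang 3.3 z [0.0475 0.073  0.0786]
top card1 125 c [ 0.4559 -0.2173] sz [0.0602 0.0073] ang 2.2 z [0.0497 0.0744 0.0779]
top card2 111 c [ 0.4509 -0.1729] sz [0.06   0.0067] ang 2.0 z [0.0502 0.0746 0.0785]
top card3 99 c [ 0.4533 -0.129 ] sz [0.0597 0.0064] ang 2.1 z [0.0481 0.0744 0.0777]
```

View pics/scene0z.png

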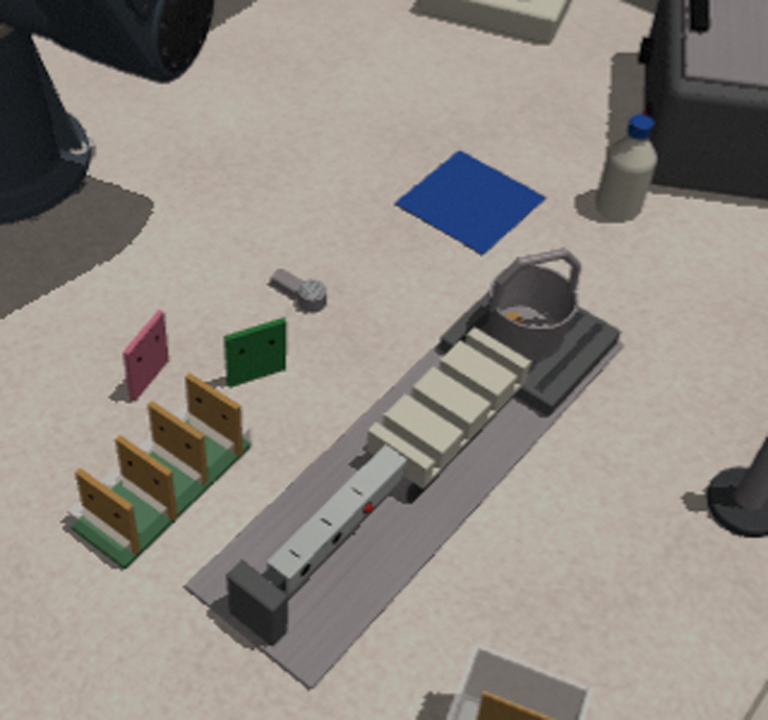

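View pics/top0z.png

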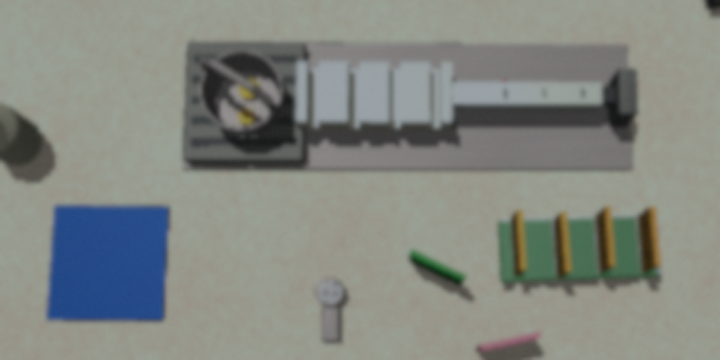

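```bash
cat >> h.py <<'E'
from scipy.spatial.transform import Rotation as Ro
def go(pos,yaw,st=None):
    st=st or read_state(); R=np.array(st['tcp_rot']);p=np.array(st['position'])
    a=np.radians(yaw);x=np.array([np.cos(a),np.sin(a),0]);z=np.array([0,0,-1.]);T=np.stack([x,np.cross(z,x),z],1)
    s=R.T@(np.array(pos)-p); r=np.degrees(Ro.from_matrix(R.T@T).as_rotvec())
    print('shift',s.round(4),'rot',r.round(2),'dist',np.linalg.norm(s).round(3))
def stt():
    st=read_state();R=np.array(st['tcp_rot']);print('t',round(st['time_s'],2),'p',np.round(st['position'],4),'yaw',np.degrees(np.arctan2(R[1,0],R[0,0])).round(2),'zax',R[:,2].round(4),'F',np.round(st['force'],1),'op',round(st['opening'],3),'q6',st['joint_positions'].round(1))
E
python3 - <<'E'
from h import *
for n in ['scene','top']:
    W=np.load(n+'W.npy');x,y,z=W[...,0],W[...,1],W[...,2]
    m=(z>.122)&(x>.53)&(x<.69)&(y>.08)&(y<.25);P=W[m]
    u,s,v=np.linalg.svd(P[:,:2]-P[:,:2].mean(0),full_matrices=False);t=(P[:,:2]-P[:,:2].mean(0))@v[0]
    mid=P[:,:2].mean(0)+v[0]*(t.max()+t.min())/2
    print(n,len(P),mid.round(4),np.degrees(np.arctan2(v[0,1],v[0,0])).round(1),t.min().round(3),t.max().round(3),P[:,2].max().round(4))
go([.6075,.1465,.21],-32.5)
E
```

```text
scene 114 [0.6073 0.1454] -123.3 -0.034 0.031 0.1372
top 112 [0.6073 0.1473] -122.6 -0.037 0.033 0.1395
shift [-0.5198 -0.616   0.0315] rot [  0.     0.   -34.25] dist 0.807
```

```bash
python3 -m jog '-0.0325 -0.0385 0.002 0 0 -2.1 1; -0.065 -0.077 0.004 0 0 -4.3 1; -0.0975 -0.1155 0.006 0 0 -6.4 1; -0.13 -0.154 0.008 0 0 -8.6 1; -0.1625 -0.1925 0.01 0 0 -10.7 1; -0.195 -0.231 0.012 0 0 -12.9 1; -0.2275 -0.2695 0.014 0 0 -15 1; -0.26 -0.308 0.016 0 0 -17 1'; python3 -c "
from h import *
stt();go([.6073,.1465,.21],-33)"
```

```text
time_s: 2.85
position: [0.4279, -0.2125, 0.2258]
tcp_rot: [[0.647, -0.763, 0.001], [-0.763, -0.647, -0.001], [0.001, -0.0, -1.0]]
force: [0.2, -0.2, 1.1]
opening: 1.0
t 2.85 p [ 0.4279 -0.2125  0.2258] yaw -49.7 zax [ 8.e-04 -6.e-04 -1.e+00] F [ 0.2 -0.2  1.1] op 1.0 q6 [-39.8  20.2 103.8   0.   55.9   9.9]
shift [-0.1577 -0.369   0.0157] rot [ -0.    -0.06 -16.7 ] dist 0.402
```

```bash
python3 -m jog '-0.024 -0.055 0.002 0 0 -2.5 1; -0.047 -0.11 0.005 0 0 -5 1; -0.07 -0.165 0.007 0 0 -8 1; -0.094 -0.22 0.01 0 0 -11 1; -0.118 -0.275 0.012 0 0 -14 1; -0.141 -0.33 0.014 0 0 -16 1; -0.1577 -0.369 0.016 0 0 -16.7 1; -0.1577 -0.369 0.016 0 0 -16.7 1'; python3 -c "
from h import *
stt();st=read_state();im,d=capture('wrist');save('w1',im);np.save('w1.npy',d)
W=cloud('wrist',d,st);x,y,z=W[...,0],W[...,1],W[...,2]
m=(z>.122)&(z<.15)&(x>.53)&(x<.69)&(y>.08)&(y<.25);P=W[m]
c=P[:,:2].mean(0);u,s,v=np.linalg.svd(P[:,:2]-c,full_matrices=False);t=(P[:,:2]-c)@v[0]
print(len(P),(c+v[0]*(t.max()+t.min())/2).round(4),np.degrees(np.arctan2(v[0,1],v[0,0])).round(1),t.min().round(3),t.max().round(3),P[:,2].max().round(4))
go([.6073,.1465,.131],-33)"
```

```text
time_s: 3.85
position: [0.6078, 0.148, 0.2093]
tcp_rot: [[0.841, -0.542, 0.001], [-0.542, -0.841, 0.001], [0.001, -0.001, -1.0]]
force: [-1.0, -0.2, -0.1]
opening: 0.995
t 3.85 p [0.6078 0.148  0.2093] yaw -32.81 zax [ 1.3e-03  6.0e-04 -1.0e+00] F [-1.  -0.2 -0.1] op 0.995 q6 [ 3.5 32.3 83.9  0.  63.7 36.2]
1448 [0.608  0.1476] -123.2 -0.03 0.039 0.1372
shift [ 0.0002 -0.0005  0.0782] rot [0.03 0.   0.1 ] dist 0.078
```

View pics/w1.png

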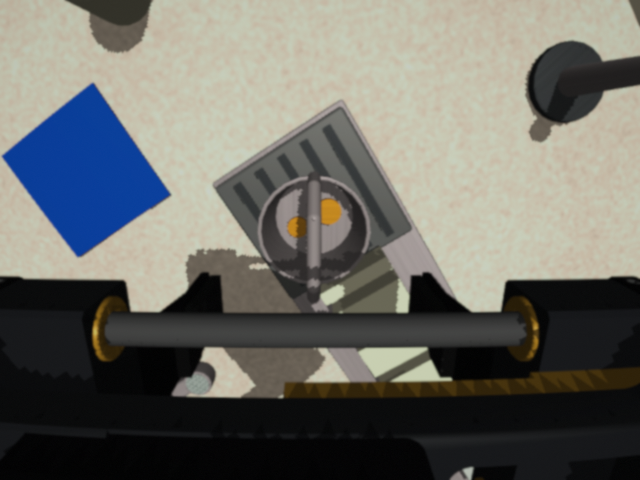

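```bash
python3 -m jog '0 -0.0005 0.04 0 0 0 1; 0 -0.0005 0.06 0 0 0 1; 0 -0.0005 0.078 0 0 0 1; 0 -0.0005 0.078 0 0 0 0; 0 -0.0005 0.078 0 0 0 0; 0 -0.0005 0.078 0 0 0 0; 0 -0.0005 0.078 0 0 0 0; 0 -0.0005 0.078 0 0 0 0'; python3 -c "
from h import *
stt()"
```

```text
time_s: 4.9
position: [0.6072, 0.1456, 0.132]
tcp_rot: [[0.838, -0.545, 0.001], [-0.545, -0.838, 0.0], [0.001, -0.0, -1.0]]
force: [0.2, -0.2, 0.6]
opening: 0.52
t 4.9 p [0.6072 0.1456 0.132 ] yaw -33.04 zax [ 7.e-04  1.e-04 -1.e+00] F [ 0.2 -0.2  0.6] op 0.52 q6 [ 3.2 37.9 87.5  0.  54.6 36.3]
```

Fingers are still closing.

```bash
python3 -m jog '0 0 0 0 0 0 0; 0 0 0 0 0 0 0; 0 0 0 0 0 0 0; 0 0 0 0 0 0 0;0 0 0 0 0 0 0; 0 0 0 0 0 0 0'; python3 -c "
from h import *
stt();go([.6073,.1465,.20],-33)"
```

```text
time_s: 5.65
position: [0.6067, 0.1456, 0.1315]
tcp_rot: [[0.838, -0.545, -0.001], [-0.545, -0.838, 0.0], [-0.001, 0.0, -1.0]]
force: [-1.3, 0.9, 1.4]
opening: 0.089
t 5.65 p [0.6067 0.1456 0.1315] yaw -33.05 zax [-8.e-04  2.e-04 -1.e+00] F [-1.3  0.9  1.4] op 0.089 q6 [ 3.2 37.9 87.5  0.  54.6 36.3]
shift [-0.0001 -0.001  -0.0685] rot [ 0.02  0.05 -0.05] dist 0.069
```

```bash
python3 -m jog '0 0 -0.01 0 0 0 0; 0 0 -0.025 0 0 0 0; 0 0 -0.045 0 0 0 0; 0 0 -0.06 0 0 0 0; 0 0 -0.06 0 0 0 0'; python3 -c "
from h import *
stt();go([.444,.2947,.19],-33)"
```

```text
time_s: 6.28
position: [0.6084, 0.1455, 0.1936]
tcp_rot: [[0.838, -0.545, 0.004], [-0.545, -0.838, 0.0], [0.004, -0.003, -1.0]]
force: [-0.2, 0.2, -3.9]
opening: 0.091
t 6.28 p [0.6084 0.1455 0.1936] yaw -33.05 zax [ 4.4e-03  3.0e-04 -1.0e+00] F [-0.2  0.2 -3.9] op 0.091 q6 [ 3.2 33.3 84.9  0.  61.6 36.3]
shift [-0.2192 -0.0354  0.0029] rot [-0.15 -0.2  -0.05] dist 0.222
```

```bash
python3 -m jog '-0.02 -0.003 0 0 0 0 0; -0.055 -0.009 0 0 0 0 0; -0.095 -0.015 0 0 0 0 0; -0.135 -0.022 0.001 0 0 0 0; -0.175 -0.028 0.002 0 0 0 0; -0.205 -0.033 0.003 0 0 0 0; -0.219 -0.0354 0.003 0 0 0 0; -0.219 -0.0354 0.003 0 0 0 0'; python3 -m jog '0 0 0 0 0 0 0; 0 0 0 0 0 0 0;0 0 0 0 0 0 0'; python3 -c "
from h import *
stt();go([.444,.2947,.11],-33)
for n in ['scene','wrist']:
  im,d=capture(n);save(n[0]+'2',im)
im,d=capture('scene');W=cloud('scene',d);x,y,z=W[...,0],W[...,1],W[...,2]
m=(abs(x-.444)<.08)&(abs(y-.295)<.08)&(z>.06)&(z<.15);P=W[m];r=cv2.minAreaRect(P[:,:2].astype(np.float32));print(r,P[:,2].min())
"
```

```text
time_s: 7.28
position: [0.4417, 0.295, 0.1882]
tcp_rot: [[0.839, -0.544, -0.001], [-0.544, -0.839, -0.001], [-0.001, 0.001, -1.0]]
force: [1.4, -0.4, -2.8]
opening: 0.093
time_s: 7.65
position: [0.4435, 0.294, 0.1885]
tcp_rot: [[0.837, -0.546, 0.0], [-0.546, -0.837, -0.0], [0.0, -0.0, -1.0]]
force: [-0.4, -0.0, -3.4]
opening: 0.091
t 7.65 p [0.4435 0.294  0.1885] yaw -33.13 zax [ 2.e-04 -0.e+00 -1.e+00] F [-0.4 -0.  -3.4] op 0.091 q6 [21.5 27.3 98.5 -0.  54.2 54.6]
shift [-0.     -0.0008  0.0785] rot [-0.01 -0.01 -0.13] dist 0.079
((0.44562429189682007, 0.29477226734161377), (0.08065006881952286, 0.0854521095752716), 1.211561679840088) 0.08125713743692053
```

View pics/s2.png

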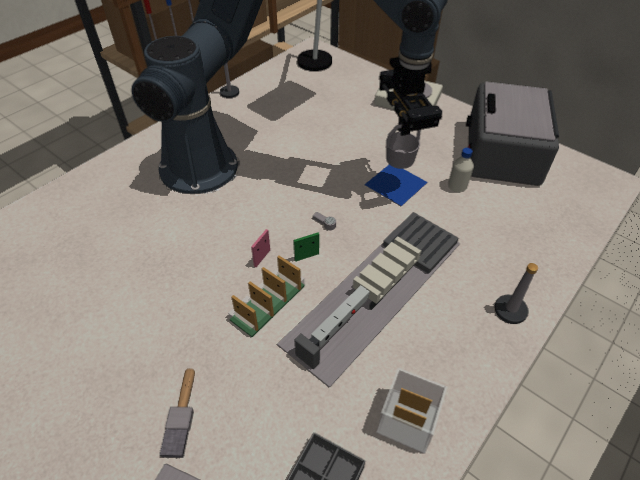

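```bash
python3 -m jog '0 -0.0006 0.02 0 0 0 0; 0 -0.0006 0.045 0 0 0 0; 0 -0.0006 0.065 0 0 0 0; 0 -0.0006 0.074 0 0 0 0; 0 -0.0006 0.077 0 0 0 0; 0 -0.0006 0.079 0 0 0 0; 0 -0.0006 0.08 0 0 0 0;0 -0.0006 0.08 0 0 0 0'; python3 -c "
from h import *
stt()"
```

```text
time_s: 8.8
position: [0.4434, 0.2952, 0.109]
tcp_rot: [[0.838, -0.545, 0.001], [-0.545, -0.838, 0.0], [0.0, -0.001, -1.0]]
force: [-0.7, 0.0, -2.6]
opening: 0.09
t 8.8 p [0.4434 0.2952 0.109 ] yaw -33.05 zax [ 7.e-04  3.e-04 -1.e+00] F [-0.7  0.  -2.6] op 0.09 q6 [ 21.6  34.6 101.9   0.   43.4  54.7]
```

```bash
python3 -m jog '0 0 0.001 0 0 0 0; 0 0 0.001 0 0 0 0; 0 0 0.001 0 0 0 0'; python3 -c "
from h import *
stt()"
```

```text
time_s: 9.18
position: [0.4432, 0.2953, 0.1082]
tcp_rot: [[0.838, -0.545, 0.0], [-0.545, -0.838, 0.001], [0.0, -0.001, -1.0]]
force: [-1.6, 1.0, 4.6]
opening: 0.091
t 9.18 p [0.4432 0.2953 0.1082] yaw -33.06 zax [ 5.e-04  6.e-04 -1.e+00] F [-1.6  1.   4.6] op 0.091 q6 [ 21.6  34.7 101.9   0.   43.3  54.7]
```

```bash
python3 -m jog '0 0 0 0 0 0 0.25; 0 0 0 0 0 0 0.45; 0 0 0 0 0 0 0.6; 0 0 0 0 0 0 0.6; 0 0 -0.01 0 0 0 0.7; 0 0 -0.035 0 0 0 0.8; 0 0 -0.065 0 0 0 0.8; 0 0 -0.09 0 0 0 0.8'; python3 -c "
from h import *
stt()
for n in ['scene','wrist']:
  st=read_state();im,d=capture(n);save(n[0]+'3',im);W=cloud(n,d,st);x,y,z=W[...,0],W[...,1],W[...,2]
  m=(abs(x-.444)<.08)&(abs(y-.295)<.08)&(z>.015)&(z<.065);P=W[m];r=cv2.minAreaRect(P[:,:2].astype(np.float32));print(n,np.round(r[0],4),np.round(r[1],4),len(P))
  m=(abs(x-.444)<.08)&(abs(y-.295)<.08)&(z>.1)&(z<.125);P=W[m];r=cv2.minAreaRect(P[:,:2].astype(np.float32));print(n,np.round(r[0],4),np.round(r[1],4),len(P),P[:,2].max())
"
```

```text
time_s: 10.18
position: [0.4434, 0.2951, 0.1993]
tcp_rot: [[0.838, -0.545, 0.001], [-0.545, -0.838, 0.0], [0.001, -0.001, -1.0]]
force: [0.1, -0.5, -0.7]
opening: 0.791
t 10.18 p [0.4434 0.2951 0.1993] yaw -33.05 zax [ 1.3e-03  5.0e-04 -1.0e+00] F [ 0.1 -0.5 -0.7] op 0.791 q6 [21.6 26.4 97.9 -0.  55.6 54.7]
scene [0.4449 0.2962] [0.0853 0.081 ] 724
scene [0.4449 0.2954] [0.061  0.0117] 87 0.11401388131921553
wrist [0.4453 0.2971] [0.0828 0.083 ] 3774
wrist [0.4451 0.2974] [0.0676 0.0088] 1292 0.11418286982760054
```

View pics/w3.png

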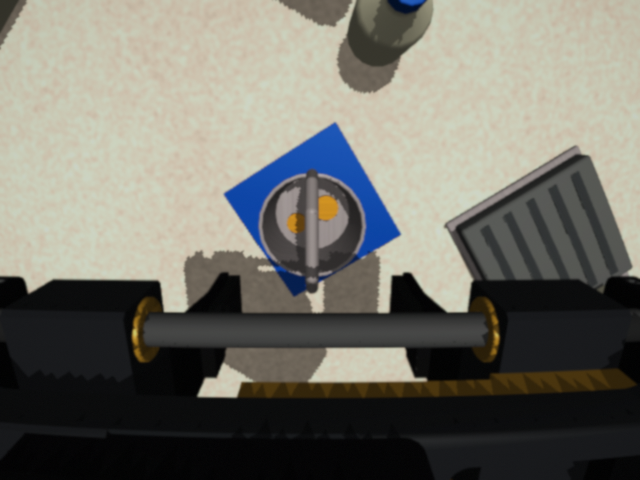

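```bash
python3 -c "
from h import *
go([.607,-.16,.23],0)"
```

```text
shift [ 0.3844  0.2937 -0.0293] rot [ -0.26  -0.33 -33.04] dist 0.485
```

```bash
python3 -m jog '0.048 0.036 -0.02 0 0 -4 0.8; 0.096 0.073 -0.029 0 0 -8 0.8; 0.144 0.11 -0.029 0 0 -12 0.8; 0.192 0.147 -0.029 0 0 -17 0.8; 0.24 0.184 -0.029 0 0 -21 0.8; 0.288 0.22 -0.029 0 0 -25 0.8; 0.336 0.257 -0.029 0 0 -30 0.8; 0.384 0.2937 -0.029 0 0 -33 0.8'; python3 -m jog '0 0 0 0 0 0 0.8; 0 0 0 0 0 0 0.8'; python3 -c "
from h import *
stt()
n='wrist'
st=read_state();im,d=capture(n);save('w4',im);np.save('w4.npy',d);np.save('w4W.npy',cloud(n,d,st))
for l in ['pin_tip','tube','slot0']:
  print(l,[(np.round(r['centre'],4).tolist(),round(r['score'],2)) for r in spot_in(l,n)][:5])
"
```

```text
time_s: 11.28
position: [0.6048, -0.1623, 0.2256]
tcp_rot: [[1.0, 0.001, -0.001], [0.001, -1.0, 0.001], [-0.001, -0.001, -1.0]]
force: [1.1, 0.7, -0.4]
opening: 0.798
time_s: 11.52
position: [0.6039, -0.1601, 0.2254]
tcp_rot: [[1.0, -0.002, -0.002], [-0.002, -1.0, 0.002], [-0.002, -0.002, -1.0]]
force: [-0.8, 0.2, 0.0]
opening: 0.802
t 11.53 p [ 0.6039 -0.1601  0.2254] yaw -0.11 zax [-0.0025  0.0017 -1.    ] F [-0.8  0.2  0. ] op 0.802 q6 [-25.1  31.3  83.    0.   65.9 -25. ]
pin_tip [([0.6178, -0.1185, 0.0488], 0.58)]
tube [([0.6059, -0.0481, 0.0591], 0.77)]
slot0 [([0.609, -0.0486, 0.0552], 0.57)]
```

View pics/w4.png

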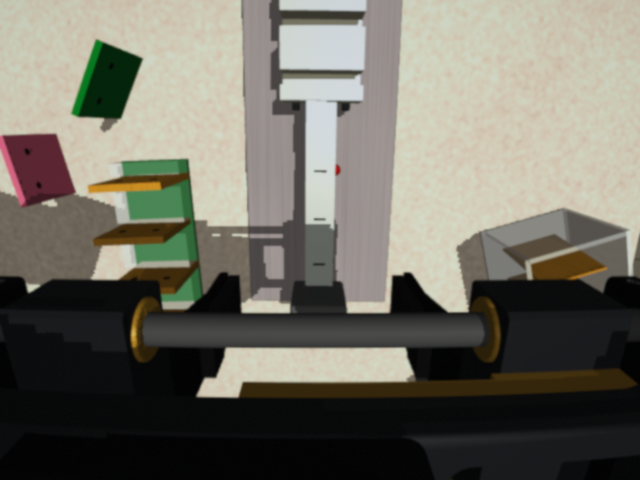

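```bash
python3 -c "
from h import *
W=np.load('w4W.npy');im=cv2.imread('pics/w4.png')
b,g,r=[im[...,i].astype(int) for i in range(3)]
m=(r>120)&(g<70)&(b<70)
m[:, :300]=0;m[:,380:]=0
v,u=np.nonzero(m);P=W[m];print('pin',len(P),u.mean(),v.mean(),np.nanmean(P,0).round(4),np.nanmin(P,0).round(4),np.nanmax(P,0).round(4))
for v in [110,130,150,170,190,210]:
  row=W[v];s=[(i,row[i].round(4).tolist()) for i in range(300,345) if row[i][2]>.045 and row[i][2]<.075]
  xs=np.array([q[1] for q in s]);print(v,s[0][0],s[-1][0],xs[:,0].min(),xs[:,0].max(),xs[:,0].mean().round(4),xs[:,1].mean().round(4),np.median(xs[:,2]).round(4))
for u in [290,322,350]:
  print(u,[(v,W[v,u].round(4)[1:].tolist()) for v in range(60,112,2)])
for v in [40,88]:
  xs=np.array([W[v,i] for i in range(270,380) if .045<W[v,i,2]<.08]);print('rack',v,xs[:,0].min(),xs[:,0].max(),xs[:,1].mean(),np.median(xs[:,2]))
# base plate
for v in [150,220]:
  xs=np.array([W[v,i] for i in range(230,410)]);print('plate z',np.median(xs[20:60],0),np.median(xs[115:145],0))
im2=cv2.resize(im[40:300,220:420],None,fx=3,fy=2.3,interpolation=cv2.INTER_CUBIC);cv2.imwrite('pics/w4z.png',im2)
"
```

```text
pin 26 337.38461538461536 169.73076923076923 [ 0.6227 -0.12    0.0486] [ 0.6214 -0.1229  0.047 ] [ 0.6241 -0.117   0.0502]
110 306 336 0.5971 0.6206 0.6089 -0.0726 0.0569
130 306 336 0.597 0.6208 0.6089 -0.0879 0.0569
150 306 335 0.5969 0.6201 0.6085 -0.1035 0.0566
170 306 340 0.5967 0.625 0.6106 -0.1195 0.0566
190 306 334 0.5966 0.6196 0.6083 -0.1357 0.057
210 306 334 0.5964 0.6198 0.6081 -0.1525 0.0568
290 [(60, [-0.036, 0.0598]), (62, [-0.0373, 0.0593]), (64, [-0.039, 0.0608]), (66, [-0.0405, 0.0614]), (68, [-0.0416, 0.0593]), (70, [-0.0428, 0.0572]), (72, [-0.042, 0.0415]), (74, [-0.0429, 0.037]), (76, [-0.0444, 0.0362]), (78, [-0.0461, 0.0371]), (80, [-0.0475, 0.0355]), (82, [-0.0492, 0.037]), (84, [-0.0535, 0.0607]), (86, [-0.0549, 0.0606]), (88, [-0.0563, 0.06]), (90, [-0.0578, 0.0606]), (92, [-0.0593, 0.0606]), (94, [-0.0608, 0.0608]), (96, [-0.0622, 0.06]), (98, [-0.0637, 0.0598]), (100, [-0.0644, 0.0495]), (102, [nan, nan]), (104, [-0.0647, 0.0071]), (106, [-0.0664, 0.006]), (108, [-0.0682, 0.0062]), (110, [-0.0699, 0.0053])]
322 [(60, [-0.0361, 0.0598]), (62, [-0.0375, 0.0
[... 882 characters left out ...]
037]), (82, [-0.049, 0.0347]), (84, [-0.0507, 0.0356]), (86, [-0.0547, 0.0582]), (88, [-0.0563, 0.059]), (90, [-0.0579, 0.0603]), (92, [-0.0594, 0.0602]), (94, [-0.0609, 0.0605]), (96, [-0.0623, 0.0603]), (98, [-0.0639, 0.0619]), (100, [-0.0651, 0.058]), (102, [-0.0651, 0.0361]), (104, [-0.0647, 0.0055]), (106, [-0.0665, 0.0061]), (108, [-0.0683, 0.0076]), (110, [-0.07, 0.0055])]
rack 40 0.578020571314312 0.640939591984925 -0.021727397830180625 0.05962770201864703
rack 88 0.5773886484323931 0.6403735606637836 -0.056355128813530456 0.05982200709489571
plate z [nan nan nan] [ 0.6454652  -0.10592304  0.00619316]
plate z [ 0.5592791  -0.17292032  0.00567473] [ 0.64730589 -0.17308995  0.00562463]
```

View pics/w4z.png

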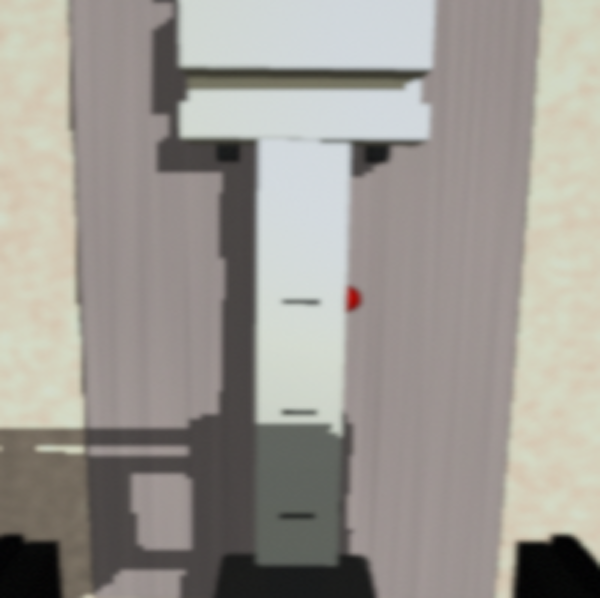

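```bash
python3 -c "
from h import *
go([.6086,-.1195,.045],-.6)"
```

```text
shift [ 0.0044 -0.0392  0.1815] rot [-0.03  0.05  0.65] dist 0.186
```

```bash
python3 -m jog '0.0044 -0.0392 0.03 0 0 0.6 1; 0.0044 -0.0392 0.07 0 0 0.6 1; 0.0044 -0.0392 0.11 0 0 0.6 1; 0.0044 -0.0392 0.14 0 0 0.6 1; 0.0044 -0.0392 0.16 0 0 0.6 1; 0.0044 -0.0392 0.175 0 0 0.6 1; 0.0044 -0.0392 0.1815 0 0 0.6 1; 0.0044 -0.0392 0.1815 0 0 0.6 1'; python3 -c "
from h import *
stt();im,d=capture('scene');save('s5',cv2.resize(im[150:390,220:460],None,fx=2.5,fy=2.5));go([.6086,-.1195,.045],-.6)"
```

```text
time_s: 12.72
position: [0.6094, -0.1211, 0.0452]
tcp_rot: [[1.0, -0.011, 0.0], [-0.011, -1.0, -0.0], [0.0, 0.0, -1.0]]
force: [0.9, -0.1, 0.1]
opening: 1.002
t 12.72 p [ 0.6094 -0.1211  0.0452] yaw -0.63 zax [ 1.e-04 -0.e+00 -1.e+00] F [ 0.9 -0.1  0.1] op 1.002 q6 [-21.5  45.   90.1  -0.   44.8 -20.9]
shift [-0.0012 -0.0018  0.0006] rot [ 0.02 -0.06 -0.04] dist 0.002
```

View pics/s5.png

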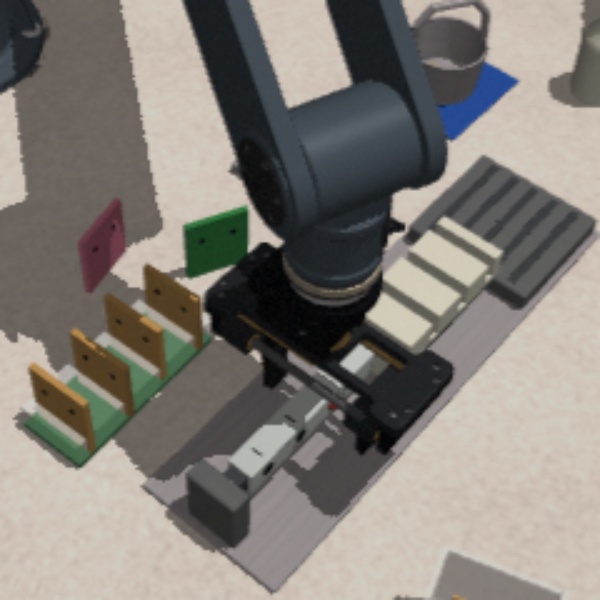

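```bash
python3 -m jog '-0.0008 -0.0012 0 0 0 0 0.6; -0.0008 -0.0012 0 0 0 0 0.5; -0.0008 -0.0012 0 0 0 0 0.4; -0.0008 -0.0012 0 0 0 0 0.3; -0.0008 -0.0012 0 0 0 0 0.2;-0.0008 -0.0012 0 0 0 0 0; -0.0008 -0.0012 0 0 0 0 0; -0.0008 -0.0012 0 0 0 0 0';python3 -m jog '0 0 0 0 0 0 0; 0 0 0 0 0 0 0;0 0 0 0 0 0 0'; python3 -c "
from h import *
stt()"
```

```text
time_s: 13.78
position: [0.6074, -0.1201, 0.045]
tcp_rot: [[1.0, -0.011, -0.002], [-0.011, -1.0, 0.0], [-0.002, -0.0, -1.0]]
force: [-2.3, -0.4, 1.8]
opening: 0.275
time_s: 14.15
position: [0.6075, -0.1201, 0.045]
tcp_rot: [[1.0, -0.011, -0.002], [-0.011, -1.0, 0.0], [-0.002, -0.0, -1.0]]
force: [-4.9, -1.2, 4.4]
opening: 0.273
t 14.15 p [ 0.6075 -0.1201  0.045 ] yaw -0.63 zax [-2.2e-03  3.0e-04 -1.0e+00] F [-4.9 -1.2  4.4] op 0.273 q6 [-21.5  45.   90.3  -0.   44.8 -20.8]
```

```bash
python3 -m jog '0 -0.003 0 0 0 0 0; 0 -0.007 0 0 0 0 0; 0 -0.012 0 0 0 0 0; 0 -0.017 0 0 0 0 0; 0 -0.022 0 0 0 0 0; 0 -0.027 0 0 0 0 0; 0 -0.032 0 0 0 0 0; 0 -0.036 0 0 0 0 0';python3 -c "
from h import *
stt()"
```

```text
time_s: 15.15
position: [0.6079, -0.0846, 0.045]
tcp_rot: [[1.0, -0.011, -0.002], [-0.011, -1.0, -0.0], [-0.002, 0.0, -1.0]]
force: [-4.6, -3.2, 3.1]
opening: 0.271
t 15.15 p [ 0.6079 -0.0846  0.045 ] yaw -0.64 zax [-2.2e-03 -4.0e-04 -1.0e+00] F [-4.6 -3.2  3.1] op 0.271 q6 [-18.3  44.7  91.2  -0.1  44.2 -17.6]
```

```bash
python3 -m jog '0 -0.001 0 0 0 0 0; 0 -0.002 0 0 0 0 0; 0 -0.003 0 0 0 0 0; 0 -0.004 0 0 0 0 0; 0 -0.0048 0 0 0 0 0; 0 -0.0052 0 0 0 0 0; 0 -0.0052 0 0 0 0 0';python3 -c "
from h import *
stt();
for n in ['scene','top']:
  im,d=capture(n);save(n[0]+'6',cv2.resize(im[150:390,220:460],None,fx=2.5,fy=2.5))"
```

```text
time_s: 16.02
position: [0.608, -0.079, 0.045]
tcp_rot: [[1.0, -0.011, -0.002], [-0.011, -1.0, 0.0], [-0.002, 0.0, -1.0]]
force: [-5.2, -3.3, 4.4]
opening: 0.273
t 16.02 p [ 0.608 -0.079  0.045] yaw -0.63 zax [-0.0021  0.     -1.    ] F [-5.2 -3.3  4.4] op 0.273 q6 [-17.8  44.7  91.3  -0.1  44.2 -17.1]
```

View pics/s6.png

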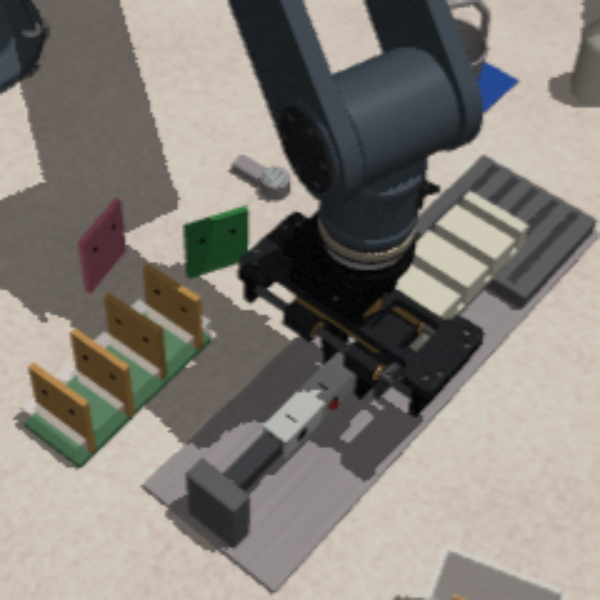

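```bash
python3 -m jog '0 0.001 0 0 0 0 0; 0 0.001 0 0 0 0 0; 0 0.001 0 0 0 0 0.3; 0 0.001 0 0 0 0 0.6; 0 0.001 0 0 0 0 0.8; 0 0.001 -0.03 0 0 0 1; 0 0.001 -0.08 0 0 0 1; 0 0.001 -0.13 0 0 0 1';python3 -c "
from h import *
stt();go([.607,-.15,.24],0)"
```

```text
time_s: 17.12
position: [0.6099, -0.0802, 0.1763]
tcp_rot: [[1.0, -0.012, 0.002], [-0.012, -1.0, -0.0], [0.002, 0.0, -1.0]]
force: [0.7, 0.1, -0.6]
opening: 0.784
t 17.12 p [ 0.6099 -0.0802  0.1763] yaw -0.66 zax [ 1.8e-03 -3.0e-04 -1.0e+00] F [ 0.7  0.1 -0.6] op 0.784 q6 [-17.9  33.9  87.2   0.   58.9 -17.2]
shift [-0.002   0.0698 -0.0637] rot [ 0.02 -0.11 -0.66] dist 0.095
```

```bash
python3 -m jog '0 0.035 -0.03 0 0 0 1; 0 0.07 -0.06 0 0 0 1; 0 0.07 -0.06 0 0 0 1; 0 0.07 -0.06 0 0 0 1';python3 -c "
from h import *
st=read_state();stt();im,d=capture('wrist');save('w7',im);W=cloud('wrist',d,st);np.save('w7W.npy',W)
im=im[:,:,::-1];b,g,r=[im[...,i].astype(int) for i in range(3)]
m=(r>120)&(g<70)&(b<70)
m[:, :300]=0;m[:,380:]=0
v,u=np.nonzero(m);P=W[m];print('pin',len(P),u.mean(),v.mean(),np.nanmean(P,0).round(4),np.nanmin(P,0).round(4),np.nanmax(P,0).round(4))
ys=W[:,322];
for v in range(20,200):
  a=W[v,285:300,2]; 
x,y,z=W[...,0],W[...,1],W[...,2]
m=(abs(z-.06)<.004)&(x>.57)&(x<.65)&(y>-.08)&(abs(x-.609)>.014)
P=W[m];print('rack top min y',np.percentile(P[:,1],[0,.2,1]));
for yy in [-.10,-.12,-.14]:
  m=(abs(z-.057)<.004)&(abs(x-.609)<.02)&(abs(y-yy)<.003);print(yy,W[m][:,0].min(),W[m][:,0].max())
# slots: histogram of floor pixels
m=(abs(z-.036)<.004)&(abs(x-.609)<.028)&(y>-.04)
h,e=np.histogram(y[m],bins=np.arange(-.04,.16,.002));print([(round(e[i],3),h[i]) for i in range(len(h)) if h[i]>20])
for n in ['scene','top']:
  im,d=capture(n);Wn=cloud(n,d);np.save(n+'7W.npy',Wn);save(n[0]+'7',im)
"
```

```text
time_s: 17.62
position: [0.608, -0.1495, 0.2345]
tcp_rot: [[1.0, -0.012, -0.0], [-0.012, -1.0, 0.001], [-0.0, -0.001, -1.0]]
force: [0.4, -0.4, -0.0]
opening: 0.994
t 17.62 p [ 0.608  -0.1495  0.2345] yaw -0.68 zax [-3.e-04  9.e-04 -1.e+00] F [ 0.4 -0.4 -0. ] op 0.994 q6 [-24.   30.8  82.3   0.   67.  -23.4]
pin 25 331.04 180.32 [ 0.6226 -0.1197  0.0485] [ 0.6217 -0.123   0.0465] [ 0.6244 -0.1161  0.0497]
rack top min y [-0.02471071 -0.02452862 -0.02417604]
-0.1 0.5965513237628365 0.6198912709522209
-0.12 0.5969869342618106 0.619780986764893
-0.14 0.5965319012418612 0.6197091293406464
[(np.float64(-0.026), np.int64(37)), (np.float64(-0.008), np.int64(151)), (np.float64(-0.006), np.int64(169)), (np.float64(-0.004), np.int64(178)), (np.float64(-0.002), np.int64(133))]
```

View pics/w7.png

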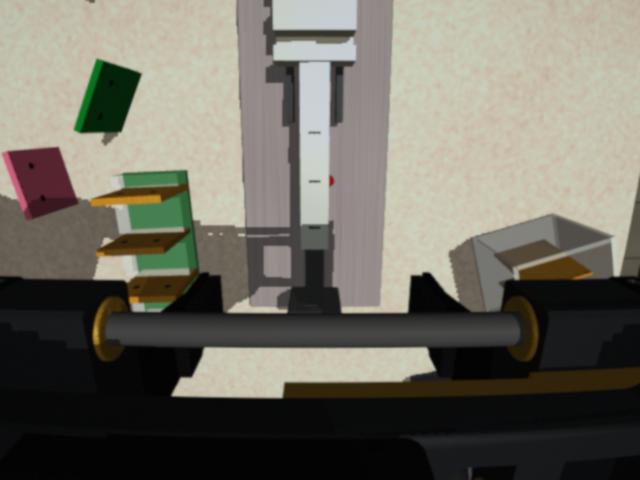

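View pics/s7.png

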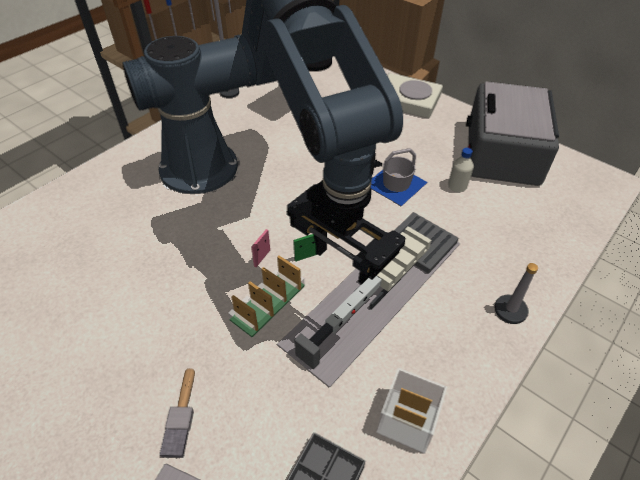

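```bash
python3 -c "
from h import *
go([.57,.05,.25],-90.6)"
```

```text
shift [-0.0396 -0.1982 -0.016 ] rot [5.000e-02 1.800e-01 9.001e+01] dist 0.203
```

```bash
python3 -m jog '-0.005 -0.025 -0.015 0 0 10 1; -0.01 -0.05 -0.016 0 0 20 0.8; -0.015 -0.075 -0.016 0 0 30 0.6; -0.02 -0.1 -0.016 0 0 40 0.4; -0.025 -0.125 -0.016 0 0 50 0.4; -0.03 -0.15 -0.016 0 0 60 0.4; -0.035 -0.175 -0.016 0 0 70 0.4; -0.04 -0.198 -0.016 0 0 80 0.4'; python3 -m jog '0 0 0 0 0 10 0.4;0 0 0 0 0 10 0.4;0 0 0 0 0 10 0.4'; python3 -c "
from h import *
st=read_state();stt();im,d=capture('wrist');save('w8',im);W=cloud('wrist',d,st);np.save('w8W.npy',W)
"
```

```text
time_s: 18.77
position: [0.5695, 0.0504, 0.25]
tcp_rot: [[0.158, -0.987, -0.002], [-0.987, -0.158, 0.0], [-0.001, 0.002, -1.0]]
force: [0.3, 0.4, 0.2]
opening: 0.415
time_s: 19.15
position: [0.5702, 0.0488, 0.2505]
tcp_rot: [[-0.009, -1.0, -0.001], [-1.0, 0.009, 0.0], [-0.0, 0.001, -1.0]]
force: [-0.0, 0.9, 0.8]
opening: 0.404
t 19.15 p [0.5702 0.0488 0.2505] yaw -90.49 zax [-9.e-04  1.e-04 -1.e+00] F [-0.   0.9  0.8] op 0.404 q6 [-6.3 25.6 89.2  0.  65.3 84.2]
```

View pics/w8.png

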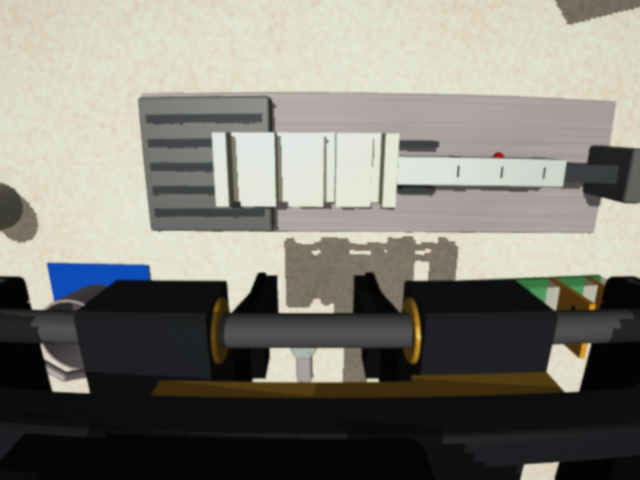

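```bash
cat > rackm.py <<'E'
from h import *
def run(f):
    W=np.load(f);x,y,z=W[...,0],W[...,1],W[...,2]
    E=[]
    for v in range(100,230):
        z1=z[v];ok=(abs(z1-.060)<.0045)&(x[v]>.582)&(x[v]<.638)&(y[v]>-.06)&(y[v]<.17)
        idx=np.nonzero(ok)[0]
        if len(idx)<80: continue
        br=np.nonzero(np.diff(idx)>3)[0]
        segs=np.split(idx,br+1); segs=[s for s in segs if len(s)>=6]
        E.append((v,np.nanmedian(x[v,idx]),[(round(y[v,s].max(),4),round(y[v,s].min(),4)) for s in segs]))
    return E
def rect(f):
    W=np.load(f);x,y,z=W[...,0],W[...,1],W[...,2]
    m=(abs(z-.06)<.004)&(x>.57)&(x<.65)&(y>-.035)&(y<.17); P=W[m]
    r=cv2.minAreaRect(P[:,:2].astype(np.float32));print(f,np.round(r[0],4),np.round(r[1],4),round(r[2],2),np.median(P[:,2]).round(4))
if __name__=='__main__':
    E=run('w8W.npy')
    for e in E[::8]: print(e)
    for f in ['w8W.npy','scene7W.npy','top7W.npy']: rect(f)
E
python3 rackm.py
```

```text
(138, np.float64(0.6373592215204545), [(np.float64(0.0925), np.float64(0.0822)), (np.float64(0.0709), np.float64(0.0403)), (np.float64(0.0283), np.float64(-0.0014)), (np.float64(-0.0127), np.float64(-0.0241))])
(146, np.float64(0.630883466842355), [(np.float64(0.1349), np.float64(0.1237)), (np.float64(0.1133), np.float64(0.0823)), (np.float64(0.0703), np.float64(0.0403)), (np.float64(0.029), np.float64(-0.0008)), (np.float64(-0.0124), np.float64(-0.024))])
(154, np.float64(0.6241130183128979), [(np.float64(0.1352), np.float64(0.1244)), (np.float64(0.1128), np.float64(0.0826)), (np.float64(0.0705), np.float64(0.0403)), (np.float64(0.029), np.float64(-0.0011)), (np.float64(-0.0124), np.float64(-0.0235))])
(162, np.float64(0.6171079123765388), [(np.float64(0.1351), np.float64(0.1245)), (np.float64(0.113), np.float64(0.0822)), (np.float64(0.0707), np.float64(0.0404)), (np.float64(0.0292), np.float64(-0.0012)), (np.float64(-0.012), np.float64(-0.0598))])
(170, np.float64(0.6102151047164608), [(np.float64(0.1356), np.float64(0.1248)), (np.float64(0.1136), np.float64(0.0824)), (np.float64(0
[... 499 characters left out ...]
4(0.0714), np.float64(0.0413)), (np.float64(0.0291), np.float64(-0.0009)), (np.float64(-0.0127), np.float64(-0.0233))])
(194, np.float64(0.5893260599454749), [(np.float64(0.1361), np.float64(0.1251)), (np.float64(0.113), np.float64(0.0829)), (np.float64(0.0714), np.float64(0.0414)), (np.float64(0.0291), np.float64(-0.0011)), (np.float64(-0.0126), np.float64(-0.0232))])
(202, np.float64(0.5824963433971054), [(np.float64(0.1357), np.float64(0.1252)), (np.float64(0.1134), np.float64(0.0829)), (np.float64(0.0717), np.float64(0.0467))])
w8W.npy [0.6101 0.0507] [0.1715 0.0639] 89.43 0.0597
scene7W.npy [0.61   0.0519] [0.1724 0.0647] 89.56 0.0593
top7W.npy [0.6109 0.0569] [0.1591 0.0653] 89.56 0.06
```

```bash
python3 -c "
from h import *
go([.415,-.19,.22],-89)"
```

```text
shift [0.24   0.153  0.0307] rot [ 0.04  0.01 -1.54] dist 0.286
```

```bash
python3 -m jog '0.04 0.026 0 0 0 -0.5 0.4; 0.09 0.057 0.005 0 0 -1 0.4; 0.14 0.09 0.01 0 0 -1.5 0.4; 0.19 0.121 0.02 0 0 -1.5 0.4; 0.24 0.153 0.03 0 0 -1.5 0.4; 0.24 0.153 0.03 0 0 -1.5 0.4; 0.24 0.153 0.03 0 0 -1.5 0.4'; python3 -c "
from h import *
st=read_state();stt();im,d=capture('wrist');save('w9',im);W=cloud('wrist',d,st);np.save('w9W.npy',W)
x,y,z=W[...,0],W[...,1],W[...,2]
m=(z>.069)&(z<.085)&(x>.40)&(x<.50)&(y>-.3)&(y<-.1)
n,l,s,c=cv2.connectedComponentsWithStats(m.astype(np.uint8))
for i in range(1,n):
  if s[i,4]<60: continue
  P=W[l==i];r=cv2.minAreaRect(P[:,:2].astype(np.float32));print(s[i],np.round(r[0],4),np.round(r[1],4),round(r[2],2),np.median(P,0).round(4),'xr',P[:,0].min().round(4),P[:,0].max().round(4))
"
```

```text
time_s: 20.08
position: [0.4148, -0.19, 0.2211]
tcp_rot: [[0.014, -1.0, 0.0], [-1.0, -0.014, 0.0], [-0.0, -0.0, -1.0]]
force: [0.3, -0.2, 0.4]
opening: 0.402
t 20.07 p [ 0.4148 -0.19    0.2211] yaw -89.2 zax [ 3.e-04  4.e-04 -1.e+00] F [ 0.3 -0.2  0.4] op 0.402 q6 [-38.7  19.1 106.9   0.   54.1  50.5]
[228 137  15  80 762] [ 0.4532 -0.1296] [0.0601 0.0066] 2.38 [ 0.4544 -0.1301  0.0756] xr 0.4233 0.4833
[347 136  10  79 690] [ 0.4555 -0.2181] [0.0591 0.0062] 1.51 [ 0.4557 -0.2178  0.0757] xr 0.426 0.4851
[403 138  14  79 792] [ 0.4549 -0.263 ] [0.0593 0.0068] 1.7 [ 0.4562 -0.2622  0.0756] xr 0.4252 0.4845
[288 142  11  79 654] [ 0.4505 -0.1738] [0.0593 0.0062] 2.26 [ 0.4512 -0.1739  0.0757] xr 0.4208 0.4801
```

View pics/w9.png

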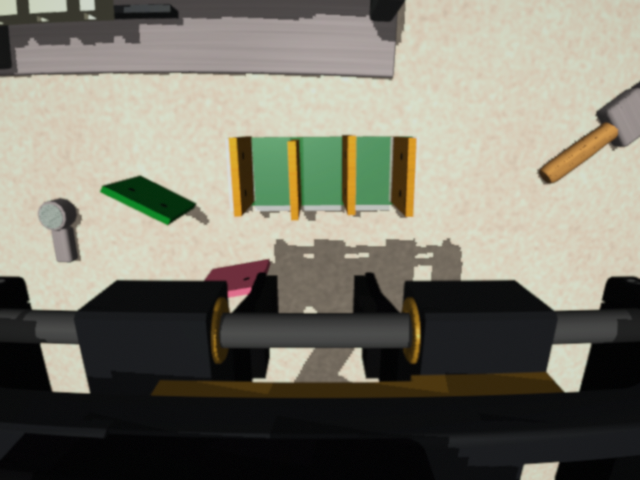

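```bash
python3 -c "
from h import *
go([.4532,-.1298,.15],-87.8);go([.4532,-.1298,.061],-87.8)"
```

```text
shift [-0.0589 -0.0389  0.0712] rot [-0.03  0.01 -1.31] dist 0.1
shift [-0.0589 -0.0389  0.1602] rot [-0.03  0.01 -1.31] dist 0.175
```

```bash
python3 -m jog '-0.03 -0.02 0.02 0 0 -1.3 0.4; -0.059 -0.039 0.05 0 0 -1.3 0.4; -0.059 -0.039 0.07 0 0 -1.3 0.4;-0.059 -0.039 0.09 0 0 -1.3 0.4;-0.059 -0.039 0.09 0 0 -1.3 0.4'; python3 -c "
from h import *
stt();go([.4532,-.1298,.061],-87.8)"
```

```text
time_s: 20.75
position: [0.4528, -0.1281, 0.1301]
tcp_rot: [[0.041, -0.999, -0.002], [-0.999, -0.041, 0.002], [-0.002, 0.002, -1.0]]
force: [0.2, 0.0, -0.4]
opening: 0.396
t 20.75 p [ 0.4528 -0.1281  0.1301] yaw -87.64 zax [-0.0024  0.0015 -1.    ] F [ 0.2  0.  -0.4] op 0.396 q6 [-29.4  29.3 109.8   0.   41.1  58.2]
shift [ 0.0018 -0.0005  0.0691] rot [0.14 0.09 0.16] dist 0.069
```

```bash
python3 -m jog '0.001 -0.0005 0.03 0 0 0 0.4; 0.001 -0.0005 0.055 0 0 0 0.4; 0.001 -0.0005 0.069 0 0 0 0.4; 0.001 -0.0005 0.069 0 0 0 0.3;0.001 -0.0005 0.069 0 0 0 0.2;0.001 -0.0005 0.069 0 0 0 0.1;0.001 -0.0005 0.069 0 0 0 0;0.001 -0.0005 0.069 0 0 0 0';python3 -m jog '0 0 0 0 0 0 0;0 0 0 0 0 0 0;0 0 0 0 0 0 0'; python3 -c "
from h import *
stt();go([.4532,-.1298,.19],-90)"
```

```text
time_s: 21.75
position: [0.4536, -0.1313, 0.0626]
tcp_rot: [[0.037, -0.999, 0.001], [-0.999, -0.037, -0.0], [0.0, -0.001, -1.0]]
force: [-0.2, 0.3, 5.0]
opening: 0.071
time_s: 22.12
position: [0.4537, -0.1313, 0.0626]
tcp_rot: [[0.037, -0.999, 0.001], [-0.999, -0.037, -0.0], [0.0, -0.001, -1.0]]
force: [-0.5, 0.2, 6.6]
opening: 0.064
t 22.12 p [ 0.4537 -0.1313  0.0626] yaw -87.86 zax [ 1.e-03 -5.e-04 -1.e+00] F [-0.5  0.2  6.6] op 0.064 q6 [-29.7  37.1 111.9   0.   31.   58.1]
shift [-0.0015  0.0003 -0.1274] rot [-0.05 -0.03  2.14] dist 0.127
```

```bash
python3 -m jog '0 0 -0.01 0 0 0 0;0 0 -0.025 0 0 0 0;0 0 -0.05 0 0 0 0;0 0 -0.08 0 0 0 0;0 0 -0.11 0 0 0 0;0 0 -0.127 0 0 0 0;0 0 -0.127 0 0 0 0'; python3 -c "
from h import *
stt();go([.6103,.118,.19],-90.6)"
```

```text
time_s: 23.0
position: [0.4539, -0.1315, 0.1904]
tcp_rot: [[0.038, -0.999, 0.003], [-0.999, -0.038, -0.002], [0.002, -0.003, -1.0]]
force: [0.6, -0.1, -1.1]
opening: 0.069
t 23.0 p [ 0.4539 -0.1315  0.1904] yaw -87.84 zax [ 0.0029 -0.0017 -1.    ] F [ 0.6 -0.1 -1.1] op 0.069 q6 [-29.7  23.1 106.7  -0.   50.   58.1]
shift [-0.2434 -0.1656  0.0004] rot [-0.16 -0.1   2.76] dist 0.294
```

```bash
python3 -m jog '-0.03 -0.02 0 0 0 0 0;-0.07 -0.048 0 0 0 0.5 0;-0.115 -0.078 0 0 0 1 0;-0.16 -0.109 0 0 0 1.5 0;-0.2 -0.136 0 0 0 2 0;-0.23 -0.1565 0 0 0 2.7 0;-0.2434 -0.1656 0 -0.1 -0.1 2.7 0;-0.2434 -0.1656 0 -0.1 -0.1 2.7 0'; python3 -m jog '0 0 0.03 0 0 0 0; 0 0 0.055 0 0 0 0; 0 0 0.055 0 0 0 0; 0 0 0.055 0 0 0 0'; python3 -c "
from h import *
stt();st=read_state();im,d=capture('wrist');save('w10',im);W=cloud('wrist',d,st);np.save('w10W.npy',W);im,d=capture('scene');save('s10',cv2.resize(im[150:330,320:500],None,fx=3.3,fy=3.3))
go([.6105,.118,.0915],-90.6)"
```

```text
time_s: 24.0
position: [0.6092, 0.1185, 0.188]
tcp_rot: [[-0.008, -1.0, -0.004], [-1.0, 0.008, 0.001], [-0.001, 0.004, -1.0]]
force: [1.0, -1.2, -0.6]
opening: 0.068
time_s: 24.5
position: [0.6098, 0.1174, 0.1348]
tcp_rot: [[-0.011, -1.0, -0.001], [-1.0, 0.011, 0.001], [-0.001, 0.001, -1.0]]
force: [0.6, -0.5, -1.3]
opening: 0.069
t 24.5 p [0.6098 0.1174 0.1348] yaw -90.61 zax [-0.0011  0.0015 -1.    ] F [ 0.6 -0.5 -1.3] op 0.069 q6 [ 0.6 37.5 87.9  0.1 54.7 91.1]
shift [-0.0001 -0.0001  0.0439] rot [-0.03  0.09  0.01] dist 0.044
```

View pics/w10.png

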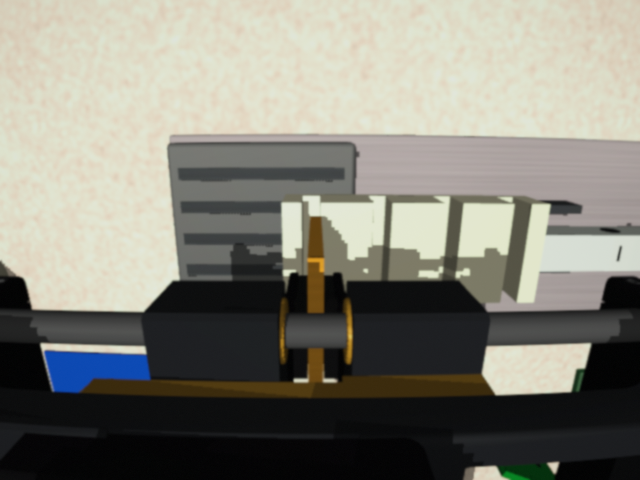

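View pics/s10.png

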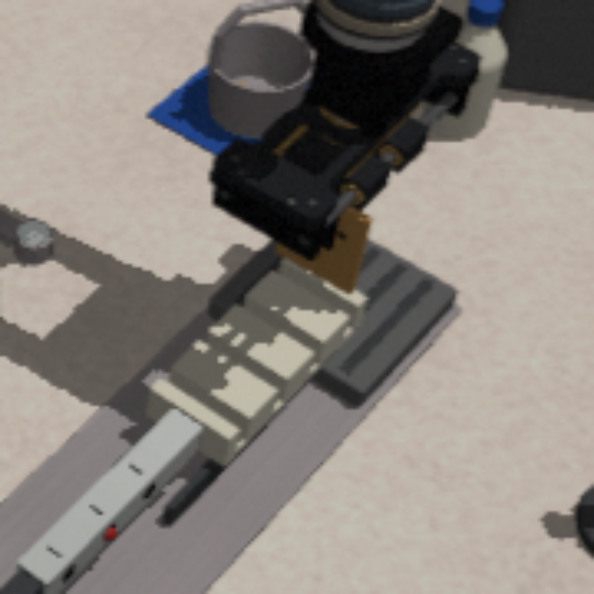

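```bash
cat > chk.py <<'E'
from h import *
import sys
f,yc=sys.argv[1],float(sys.argv[2])
W=np.load(f);x,y,z=W[...,0],W[...,1],W[...,2]
m=(z>.083)&(z<.13)&(abs(y-yc)<.02)&(x>.625)&(x<.66)
P=W[m];print('card',len(P),'y',np.percentile(P[:,1],[2,50,98]).round(4),'xmax',np.percentile(P[:,0],98).round(4))
t=(abs(z-.06)<.0045)&(x>.615)&(x<.65)&(abs(y-yc)<.03)
for v in range(190,280,6):
    i=np.nonzero(t[v])[0]
    if len(i)<15: continue
    s=np.split(i,np.nonzero(np.diff(i)>2)[0]+1);s=[q for q in s if len(q)>4]
    print(v,x[v,i].mean().round(4),[(y[v,q].max().round(4),y[v,q].min().round(4)) for q in s])
# rack outer edge x
t=(abs(z-.06)<.0045)&(x>.55)&(x<.66)&(y>-.02)&(y<.13); print('rack xmax',np.percentile(x[t],[98,99.5,100]).round(4))
E
python3 chk.py w10W.npy .118
```

```text
card 337 y [0.1128 0.1158 0.1185] xmax 0.6397
202 0.6431 [(np.float64(0.1351), np.float64(0.1241)), (np.float64(0.1125), np.float64(0.0885))]
208 0.6397 [(np.float64(0.1352), np.float64(0.1241)), (np.float64(0.1125), np.float64(0.0892))]
214 0.6361 [(np.float64(0.1353), np.float64(0.1242)), (np.float64(0.1131), np.float64(0.0886))]
220 0.6325 [(np.float64(0.1354), np.float64(0.1243)), (np.float64(0.112), np.float64(0.0885))]
226 0.6289 [(np.float64(0.1355), np.float64(0.1244)), (np.float64(0.112), np.float64(0.0884))]
232 0.6252 [(np.float64(0.1356), np.float64(0.1244)), (np.float64(0.1114), np.float64(0.0883))]
238 0.6215 [(np.float64(0.1352), np.float64(0.1245)), (np.float64(0.1114), np.float64(0.0883))]
244 0.6178 [(np.float64(0.1354), np.float64(0.1245)), (np.float64(0.1114), np.float64(0.0882))]
rack xmax [0.6421 0.6429 0.6435]
```

```bash
python3 - <<'E'
from h import *
W=np.load('w10W.npy');im=cv2.imread('pics/w10.png')
for v in range(208,272,5):
    hsv=cv2.cvtColor(im,cv2.COLOR_BGR2HSV)[v,295:340]
    i=[295+k for k in range(45) if hsv[k,1]>120 and hsv[k,2]>60 and 8<hsv[k,0]<25]
    if i: print(v,i[0],i[-1],[W[v,j].round(4).tolist() for j in (i[0],i[len(i)//2],i[-1])])
cv2.imwrite('pics/w10z.png',cv2.resize(im[180:300,260:400],None,fx=5,fy=5))
E
```

```text
218 311 320 [[0.6394, 0.118, 0.0842], [0.6394, 0.1154, 0.0843], [0.6392, 0.1133, 0.0836]]
223 310 320 [[0.6394, 0.1184, 0.0952], [0.6394, 0.1159, 0.0952], [0.6393, 0.1134, 0.095]]
228 310 321 [[0.6394, 0.1182, 0.1049], [0.6394, 0.1154, 0.105], [0.6393, 0.1131, 0.1048]]
233 309 321 [[0.6392, 0.1185, 0.1131], [0.6393, 0.1159, 0.1137], [0.6393, 0.1132, 0.1136]]
238 309 321 [[0.6394, 0.1184, 0.1219], [0.6397, 0.1158, 0.1233], [0.6393, 0.1133, 0.122]]
243 309 322 [[0.6393, 0.1183, 0.129], [0.6395, 0.1154, 0.1298], [0.6391, 0.113, 0.1285]]
248 308 322 [[0.6391, 0.1186, 0.1351], [0.6394, 0.1158, 0.1364], [0.6393, 0.1131, 0.1362]]
253 308 322 [[0.6395, 0.1184, 0.1426], [0.6393, 0.1158, 0.142], [0.6393, 0.1132, 0.1422]]
258 307 323 [[0.6006, 0.1218, 0.035], [0.6391, 0.1158, 0.1473], [0.6392, 0.1129, 0.1476]]
263 308 324 [[0.6375, 0.1183, 0.1481], [0.6376, 0.1154, 0.1486], [0.6058, 0.1109, 0.0598]]
268 308 324 [[0.6353, 0.1184, 0.1473], [0.6352, 0.1155, 0.1472], [0.602, 0.1109, 0.0583]]
```

View pics/w10z.png

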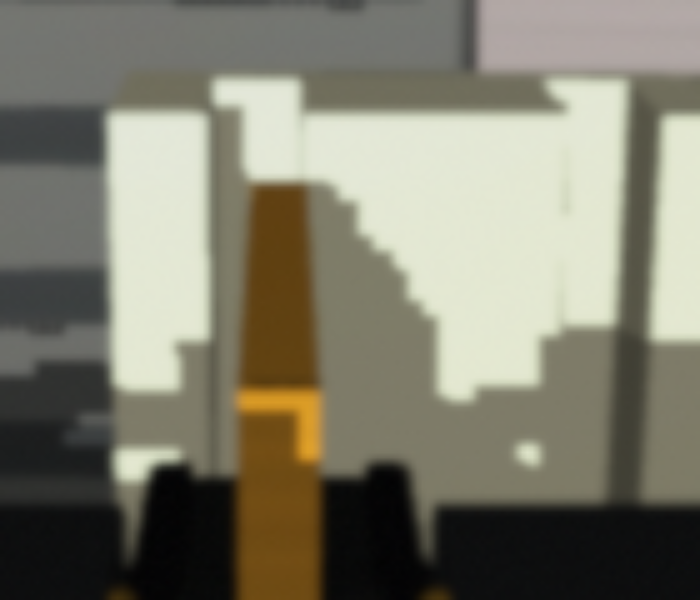

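```bash
python3 - <<'E'
from h import *
for f in ['scene7W.npy','top7W.npy','w8W.npy','w10W.npy']:
    W=np.load(f);x,y,z=W[...,0],W[...,1],W[...,2]
    m=(abs(z-.06)<.0045)&(abs(x-.61)<.03)&(y>.115)&(y<.15)
    m2=(abs(z-.06)<.0045)&(abs(x-.61)<.03)&(abs(x-.61)>.014)&(y>-.05)&(y<.0)
    a=np.percentile(y[m],[98,100]).round(4) if m.sum() else None
    b=np.percentile(y[m2],[0,2]).round(4) if m2.sum() else None
    print(f,'end+',a,'end-',b)
im,d=capture('scene');W=cloud('scene',d);x,y,z=W[...,0],W[...,1],W[...,2]
m=(abs(x-.61)<.04)&(abs(y-.118)<.02)&(z>.085)&(z<.125)
P=W[m];print('scene held card',len(P),np.percentile(P[:,1],[2,10,50,90]).round(4),P[:,0].min(),P[:,0].max())
stt()
E
```

```text
scene7W.npy end+ [0.1371 0.1383] end- [-0.0249 -0.0249]
top7W.npy end+ [0.1364 0.1367] end- [-0.0228 -0.0228]
w8W.npy end+ [0.136  0.1367] end- [-0.0243 -0.0238]
w10W.npy end+ [0.1356 0.1362] end- [-0.0249 -0.0238]
scene held card 165 [0.106  0.1119 0.1135 0.1153] 0.5824487810460468 0.6397066358151138
t 24.65 p [0.6104 0.118  0.1354] yaw -90.57 zax [ 7.0e-04  1.7e-03 -1.0e+00] F [-0.3 -0.3 -1.1] op 0.068 q6 [ 0.6 37.4 87.8  0.1 54.7 91.1]
```

```bash
python3 -m jog '-0.0025 -0.0012 0 0 0 0 0; -0.0025 -0.0012 0.005 0 0 0 0; -0.0025 -0.0012 0.01 0 0 0 0; -0.0025 -0.0012 0.015 0 0 0 0; -0.0025 -0.0012 0.018 0 0 0 0; -0.0025 -0.0012 0.021 0 0 0 0; -0.0025 -0.0012 0.024 0 0 0 0'; python3 -c "
from h import *
stt()"
```

```text
time_s: 25.52
position: [0.6109, 0.1209, 0.1099]
tcp_rot: [[-0.01, -1.0, -0.002], [-1.0, 0.01, 0.002], [-0.002, 0.002, -1.0]]
force: [-0.3, -0.1, -0.3]
opening: 0.065
t 25.52 p [0.6109 0.1209 0.1099] yaw -90.55 zax [-0.0017  0.0018 -1.    ] F [-0.3 -0.1 -0.3] op 0.065 q6 [ 0.9 39.6 88.4  0.1 52.1 91.4]
```

```bash
python3 -m jog '0 0 0.005 0 0 0 0; 0 0 0.01 0 0 0 0; 0 0 0.014 0 0 0 0; 0 0 0.016 0 0 0 0; 0 0 0.017 0 0 0 0;0 0 0.0175 0 0 0 0'; python3 -c "
from h import *
stt()"
```

```text
time_s: 26.28
position: [0.6108, 0.121, 0.0927]
tcp_rot: [[-0.01, -1.0, -0.002], [-1.0, 0.01, 0.002], [-0.002, 0.002, -1.0]]
force: [-1.2, 0.1, 1.9]
opening: 0.069
t 26.27 p [0.6108 0.121  0.0927] yaw -90.55 zax [-0.0018  0.0017 -1.    ] F [-1.2  0.1  1.9] op 0.069 q6 [ 0.9 41.  88.9  0.1 50.2 91.4]
```

```bash
python3 -m jog '0.0005 0 0.0005 0 0 0 0; 0.0005 0 0.001 0 0 0 0; 0.0005 0 0.001 0 0 0 0; 0.0005 0 0.001 0 0 0 0.1; 0.0005 0 0.001 0 0 0 0.2;0.0005 0 0.001 0 0 0 0.3;0.0005 0 0.001 0 0 0 0.3;0.0005 0 -0.02 0 0 0 0.3'; python3 -m jog '0 0 -0.02 0 0 0 0.35;0 0.02 -0.06 0 0 0 0.4;0 0.05 -0.11 0 0 0 0.4;0 0.05 -0.13 0 0 0 0.4;0 0.05 -0.13 0 0 0 0.4'; python3 -c "
from h import *
stt();st=read_state();im,d=capture('wrist');save('w11',im);W=cloud('wrist',d,st);np.save('w11W.npy',W);im,d=capture('scene');save('s11',cv2.resize(im[150:330,320:500],None,fx=3.3,fy=3.3))
x,y,z=W[...,0],W[...,1],W[...,2]
m=(z>.097)&(z<.112)&(abs(x-.61)<.045)&(abs(y-.12)<.03);P=W[m];r=cv2.minAreaRect(P[:,:2].astype(np.float32));print('card top',np.round(r[0],4),np.round(r[1],4),r[2],np.median(P[:,2]))
"; python3 chk.py w11W.npy .12
```

```text
time_s: 27.28
position: [0.6094, 0.1203, 0.111]
tcp_rot: [[-0.01, -1.0, -0.006], [-1.0, 0.01, 0.002], [-0.002, 0.006, -1.0]]
force: [0.6, 0.2, 0.0]
opening: 0.297
time_s: 27.9
position: [0.5621, 0.1207, 0.2447]
tcp_rot: [[-0.009, -1.0, 0.003], [-1.0, 0.009, 0.002], [-0.002, -0.003, -1.0]]
force: [-0.2, -0.1, 1.0]
opening: 0.401
t 27.9 p [0.5621 0.1207 0.2447] yaw -90.54 zax [ 0.0033  0.0018 -1.    ] F [-0.2 -0.1  1. ] op 0.401 q6 [ 0.9 26.1 89.4  0.1 64.4 91.4]
card top [0.6101 0.1198] [0.0053 0.0601] 89.46456146240234 0.1056881499630693
card 180 y [0.1162 0.1192 0.1221] xmax 0.6402
rack xmax [0.6414 0.6422 0.6426]
```

View pics/w11.png

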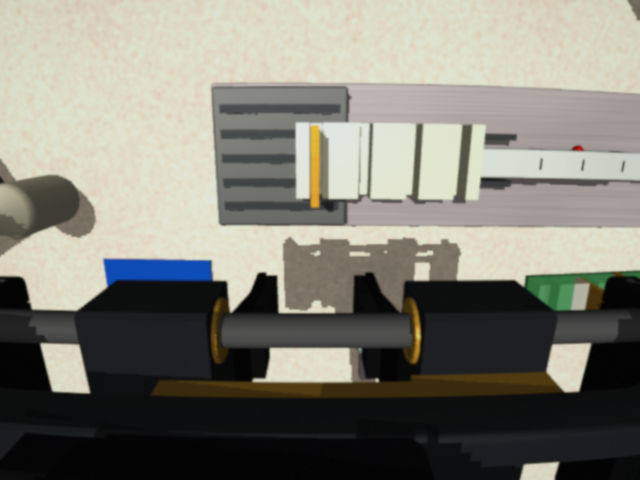

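View pics/s11.png

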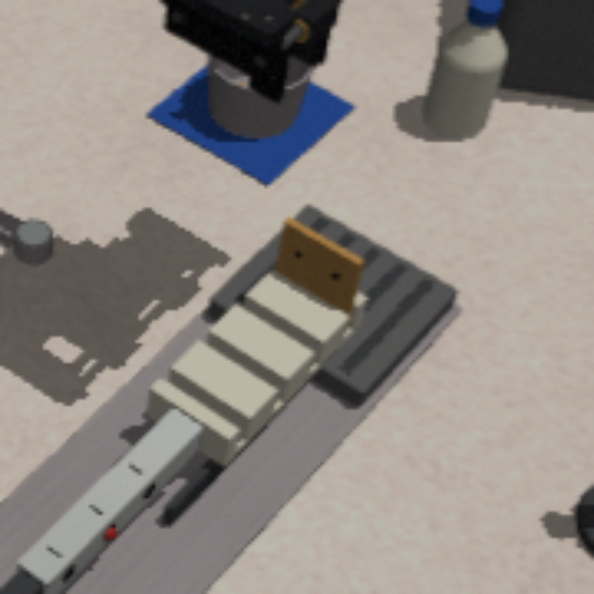

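```bash
python3 -c "
from h import *
go([.4508,-.1735,.13],-87.8)"
```

```text
shift [0.2953 0.1068 0.1118] rot [ 0.15  0.1  -2.75] dist 0.333
```

```bash
python3 -m jog '0.04 0.015 0 0 0 0 0.4;0.09 0.033 0.02 0 0 -1 0.4;0.14 0.052 0.04 0 0 -1.5 0.4;0.19 0.07 0.06 0 0 -2 0.4;0.24 0.088 0.08 0 0 -2.7 0.4;0.28 0.102 0.1 0 0 -2.7 0.4;0.295 0.1068 0.1118 0.1 0.1 -2.7 0.4;0.295 0.1068 0.1118 0.1 0.1 -2.7 0.4'; python3 -m jog '0 0 0 0 0 0 0.4;0 0 0 0 0 0 0.4'; python3 -c "
from h import *
stt();go([.4508,-.1735,.062],-87.8)"
```

```text
time_s: 29.0
position: [0.4503, -0.173, 0.1289]
tcp_rot: [[0.035, -0.999, -0.003], [-0.999, -0.035, 0.003], [-0.003, 0.003, -1.0]]
force: [1.3, -0.1, 0.5]
opening: 0.398
time_s: 29.25
position: [0.4519, -0.172, 0.1311]
tcp_rot: [[0.04, -0.999, 0.001], [-0.999, -0.04, -0.0], [0.0, -0.001, -1.0]]
force: [-0.0, -0.2, 0.7]
opening: 0.398
t 29.25 p [ 0.4519 -0.172   0.1311] yaw -87.73 zax [ 9.e-04 -4.e-04 -1.e+00] F [-0.  -0.2  0.7] op 0.398 q6 [-34.1  29.8 108.1   0.   42.1  53.6]
shift [0.0015 0.0012 0.0691] rot [-0.05 -0.02  0.07] dist 0.069
```

```bash
python3 -m jog '0.0015 0.001 0.03 0 0 0 0.4; 0.0015 0.001 0.055 0 0 0 0.4; 0.0015 0.001 0.069 0 0 0 0.4; 0.0015 0.001 0.069 0 0 0 0.3;0.0015 0.001 0.069 0 0 0 0.2;0.0015 0.001 0.069 0 0 0 0.1;0.0015 0.001 0.069 0 0 0 0;0.0015 0.001 0.069 0 0 0 0';python3 -m jog '0 0 0 0 0 0 0;0 0 0 0 0 0 0;0 0 0 0 0 0 0'; python3 -c "
from h import *
stt();go([.4508,-.1735,.19],-90)"
```

```text
time_s: 30.25
position: [0.4505, -0.1749, 0.0621]
tcp_rot: [[0.037, -0.999, 0.001], [-0.999, -0.037, -0.001], [0.001, -0.001, -1.0]]
force: [-0.7, -0.2, 4.0]
opening: 0.064
time_s: 30.62
position: [0.4506, -0.1749, 0.0621]
tcp_rot: [[0.037, -0.999, 0.001], [-0.999, -0.037, -0.001], [0.001, -0.001, -1.0]]
force: [-0.3, 0.6, 6.5]
opening: 0.063
t 30.62 p [ 0.4506 -0.1749  0.0621] yaw -87.85 zax [ 9.e-04 -6.e-04 -1.e+00] F [-0.3  0.6  6.5] op 0.063 q6 [-34.5  37.5 110.3   0.   32.1  53.4]
shift [-0.0013 -0.0004 -0.1279] rot [-0.05 -0.03  2.15] dist 0.128
```

```bash
python3 -m jog '0 0 -0.01 0 0 0 0;0 0 -0.025 0 0 0 0;0 0 -0.05 0 0 0 0;0 0 -0.08 0 0 0 0;0 0 -0.11 0 0 0 0;0 0 -0.128 0 0 0 0;0 0 -0.128 0 0 0 0'; python3 -c "
from h import *
stt();go([.6104,.0777,.19],-90.6)"
```

```text
time_s: 31.5
position: [0.451, -0.1751, 0.1915]
tcp_rot: [[0.038, -0.999, 0.004], [-0.999, -0.038, -0.002], [0.003, -0.004, -1.0]]
force: [0.4, 0.2, -1.2]
opening: 0.066
t 31.5 p [ 0.451  -0.1751  0.1915] yaw -87.84 zax [ 0.0036 -0.0025 -1.    ] F [ 0.4  0.2 -1.2] op 0.066 q6 [-34.5  23.7 105.2   0.   50.9  53.4]
shift [-0.2466 -0.1688  0.0014] rot [-0.21 -0.15  2.76] dist 0.299
```

```bash
python3 -m jog '-0.03 -0.0205 0 0 0 0 0;-0.07 -0.048 0 0 0 0.5 0;-0.115 -0.079 0 0 0 1 0;-0.16 -0.1095 0 0 0 1.5 0;-0.2 -0.137 0 0 0 2 0;-0.232 -0.159 0 0 0 2.7 0;-0.2466 -0.1688 0 -0.1 -0.1 2.7 0;-0.2466 -0.1688 0 -0.1 -0.1 2.7 0'; python3 -m jog '0 0 0.03 0 0 0 0; 0 0 0.055 0 0 0 0; 0 0 0.055 0 0 0 0; 0 0 0.055 0 0 0 0;0 0 0.055 0 0 0 0'; python3 -c "
from h import *
stt();st=read_state();im,d=capture('wrist');save('w12',im);W=cloud('wrist',d,st);np.save('w12W.npy',W)
go([.6104,.0777,.115],-90.6)"; python3 chk.py w12W.npy .0777
```

```text
time_s: 32.5
position: [0.6093, 0.0785, 0.1887]
tcp_rot: [[-0.008, -1.0, -0.003], [-1.0, 0.008, 0.001], [-0.001, 0.003, -1.0]]
force: [-0.2, -0.4, -0.7]
opening: 0.068
time_s: 33.12
position: [0.6104, 0.0777, 0.1359]
tcp_rot: [[-0.01, -1.0, 0.001], [-1.0, 0.01, 0.001], [-0.001, -0.001, -1.0]]
force: [0.5, -0.4, -0.8]
opening: 0.067
t 33.12 p [0.6104 0.0777 0.1359] yaw -90.58 zax [ 6.0e-04  1.5e-03 -1.0e+00] F [ 0.5 -0.4 -0.8] op 0.067 q6 [-3.2 37.  88.8  0.1 54.2 87.3]
shift [ 0.0002 -0.0001  0.0208] rot [-0.03  0.09  0.03] dist 0.021
card 323 y [0.0731 0.0761 0.0788] xmax 0.6408
208 0.6402 [(np.float64(0.1074), np.float64(0.0821)), (np.float64(0.071), np.float64(0.0482))]
214 0.6366 [(np.float64(0.1074), np.float64(0.0822)), (np.float64(0.071), np.float64(0.0482))]
220 0.633 [(np.float64(0.1076), np.float64(0.0823)), (np.float64(0.0711), np.float64(0.0481))]
226 0.6293 [(np.float64(0.1071), np.float64(0.0823)), (np.float64(0.0711), np.float64(0.048))]
232 0.6257 [(np.float64(0.1075), np.float64(0.0824)), (np.float64(0.0711), np.float64(0.0477))]
238 0.6219 [(np.float64(0.1075), np.float64(0.0825)), (np.float64(0.0711), np.float64(0.0478))]
244 0.6182 [(np.float64(0.1072), np.float64(0.0825)), (np.float64(0.0711), np.float64(0.0477))]
rack xmax [0.6422 0.6429 0.6437]
```

```bash
python3 -m jog '-0.0003 0 0.005 0 0 0 0; -0.0003 0 0.01 0 0 0 0; -0.0003 0 0.015 0 0 0 0; -0.0003 0 0.02 0 0 0 0; -0.0003 0 0.025 0 0 0 0; -0.0003 0 0.03 0 0 0 0; -0.0003 0 0.036 0 0 0 0; -0.0003 0 0.041 0 0 0 0'; python3 -m jog '0 0 0.0015 0 0 0 0;0 0 0.0025 0 0 0 0;0 0 0.0025 0 0 0 0'; python3 -c "
from h import *
stt()"
```

```text
time_s: 34.17
position: [0.6095, 0.0786, 0.0931]
tcp_rot: [[-0.01, -1.0, -0.002], [-1.0, 0.01, 0.002], [-0.002, 0.002, -1.0]]
force: [-1.0, -0.3, -1.3]
opening: 0.066
time_s: 34.55
position: [0.6092, 0.0786, 0.0921]
tcp_rot: [[-0.009, -1.0, -0.002], [-1.0, 0.009, 0.002], [-0.002, 0.002, -1.0]]
force: [-3.9, 0.1, 6.6]
opening: 0.066
t 34.55 p [0.6092 0.0786 0.0921] yaw -90.54 zax [-0.0021  0.0016 -1.    ] F [-3.9  0.1  6.6] op 0.066 q6 [-3.1 40.6 90.2  0.1 49.4 87.4]
```

```bash
python3 -m jog '0.0008 -0.001 -0.0015 0 0 0 0; 0.0008 -0.001 -0.0005 0 0 0 0; 0.0008 -0.001 0 0 0 0 0;0.0008 -0.001 0 0 0 0 0.1; 0.0008 -0.001 0 0 0 0 0.2;0.0008 -0.001 0 0 0 0 0.3;0.0008 -0.001 0 0 0 0 0.3;0.0008 -0.001 -0.02 0 0 0 0.3'; python3 -m jog '0 0 -0.02 0 0 0 0.35;0 0.02 -0.06 0 0 0 0.4;0 0.05 -0.11 0 0 0 0.4;0 0.05 -0.13 0 0 0 0.4;0 0.05 -0.13 0 0 0 0.4'; cat > cards.py <<'E'
from h import *
import sys
st=read_state();stt();im,d=capture('wrist');save(sys.argv[1],im);W=cloud('wrist',d,st);np.save(sys.argv[1]+'W.npy',W)
x,y,z=W[...,0],W[...,1],W[...,2]
for i in range(4):
    yc=-.0071+.042*i
    m=(z>.097)&(z<.115)&(abs(x-.61)<.05)&(abs(y-yc)<.02)
    if m.sum()<30: continue
    P=W[m];r=cv2.minAreaRect(P[:,:2].astype(np.float32));print('slot',i,'card top',np.round(r[0],4),np.round(r[1],4),round(r[2],2),np.median(P[:,2]).round(4),'dy',round(r[0][1]-yc,4))
t=(abs(z-.06)<.0045)&(x>.55)&(x<.66)&(y>-.02)&(y<.13); print('rack xmax',np.percentile(x[t],[98,99.5]).round(4))
E
python3 cards.py w13; python3 -c "
from h import *
go([.4562,-.2177,.13],-87.8)"
```

```text
time_s: 35.55
position: [0.6091, 0.0778, 0.1096]
tcp_rot: [[-0.01, -1.0, -0.006], [-1.0, 0.01, 0.002], [-0.002, 0.006, -1.0]]
force: [0.9, -0.0, -0.0]
opening: 0.3
time_s: 36.17
position: [0.5618, 0.078, 0.2431]
tcp_rot: [[-0.01, -1.0, 0.003], [-1.0, 0.01, 0.001], [-0.001, -0.003, -1.0]]
force: [0.6, 0.5, -0.9]
opening: 0.4
t 36.17 p [0.5618 0.078  0.2431] yaw -90.54 zax [ 0.0032  0.0014 -1.    ] F [ 0.6  0.5 -0.9] op 0.4 q6 [-3.4 25.6 90.6  0.1 63.7 87.1]
slot 2 card top [0.6114 0.0762] [0.0052 0.0597] 89.42 0.1057 dy -0.0007
slot 3 card top [0.6101 0.1197] [0.0065 0.0592] 89.6 0.1055 dy 0.0008
rack xmax [0.6412 0.6421]
shift [0.2969 0.102  0.1111] rot [ 0.01  0.09 -2.75] dist 0.333
```

```bash
python3 -m jog '0.04 0.014 0 0 0 0 0.4;0.09 0.031 0.02 0 0 -1 0.4;0.14 0.048 0.04 0 0 -1.5 0.4;0.19 0.066 0.06 0 0 -2 0.4;0.24 0.083 0.08 0 0 -2.7 0.4;0.28 0.097 0.1 0 0 -2.7 0.4;0.297 0.1025 0.111 0 0.1 -2.7 0.4;0.297 0.1025 0.111 0 0.1 -2.7 0.4'; python3 -m jog '0 0 0 0 0 0 0.4;0 0 0 0 0 0 0.4'; python3 -c "
from h import *
stt();go([.4556,-.2177,.062],-87.8)"
```

```text
time_s: 37.22
position: [0.4544, -0.2178, 0.1282]
tcp_rot: [[0.035, -0.999, -0.004], [-0.999, -0.035, 0.003], [-0.003, 0.004, -1.0]]
force: [-0.1, -0.7, -0.1]
opening: 0.398
time_s: 37.48
position: [0.4559, -0.2166, 0.1303]
tcp_rot: [[0.04, -0.999, -0.001], [-0.999, -0.04, -0.0], [0.0, 0.001, -1.0]]
force: [0.3, 0.3, 0.4]
opening: 0.397
t 37.48 p [ 0.4559 -0.2166  0.1303] yaw -87.73 zax [-1.e-03 -4.e-04 -1.e+00] F [0.3 0.3 0.4] op 0.397 q6 [-3.810e+01  3.100e+01  1.051e+02 -1.000e-01  4.400e+01  4.970e+01]
shift [0.0011 0.0003 0.0683] rot [ 0.06 -0.02  0.07] dist 0.068
```

```bash
python3 -m jog '0.001 0 0.03 0 0 0 0.4; 0.001 0 0.055 0 0 0 0.4; 0.001 0 0.0683 0 0 0 0.4; 0.001 0 0.0683 0 0 0 0.3;0.001 0 0.0683 0 0 0 0.2;0.001 0 0.0683 0 0 0 0.1;0.001 0 0.0683 0 0 0 0;0.001 0 0.0683 0 0 0 0';python3 -m jog '0 0 0 0 0 0 0;0 0 0 0 0 0 0;0 0 0 0 0 0 0'; python3 -c "
from h import *
stt()"; python3 -m jog '0 0 -0.01 0 0 0 0;0 0 -0.025 0 0 0 0;0 0 -0.05 0 0 0 0;0 0 -0.08 0 0 0 0;0 0 -0.11 0 0 0 0;0 0 -0.128 0 0 0 0;0 0 -0.128 0 0 0 0'; python3 -c "
from h import *
stt();go([.6100,.0357,.19],-90.6)"
```

```text
time_s: 38.48
position: [0.4554, -0.2191, 0.0621]
tcp_rot: [[0.037, -0.999, -0.001], [-0.999, -0.037, -0.001], [0.001, 0.001, -1.0]]
force: [-0.9, -0.7, 4.0]
opening: 0.066
time_s: 38.85
position: [0.4555, -0.2191, 0.0621]
tcp_rot: [[0.037, -0.999, -0.001], [-0.999, -0.037, -0.001], [0.001, 0.001, -1.0]]
force: [-0.3, 0.4, 6.1]
opening: 0.066
t 38.85 p [ 0.4555 -0.2191  0.0621] yaw -87.85 zax [-9.e-04 -7.e-04 -1.e+00] F [-0.3  0.4  6.1] op 0.066 q6 [-3.830e+01  3.830e+01  1.071e+02 -1.000e-01  3.470e+01  4.960e+01]
time_s: 39.72
position: [0.4562, -0.2193, 0.1915]
tcp_rot: [[0.038, -0.999, 0.002], [-0.999, -0.038, -0.003], [0.003, -0.002, -1.0]]
force: [0.0, 0.8, -0.7]
opening: 0.068
t 39.73 p [ 0.4562 -0.2193  0.1915] yaw -87.85 zax [ 0.0017 -0.0027 -1.    ] F [ 0.   0.8 -0.7] op 0.068 q6 [-3.830e+01  2.520e+01  1.021e+02 -1.000e-01  5.250e+01  4.960e+01]
shift [-0.2491 -0.1633  0.0011] rot [-0.1  -0.16  2.75] dist 0.298
```

```bash
python3 -m jog '-0.03 -0.02 0 0 0 0 0;-0.07 -0.046 0 0 0 0.5 0;-0.115 -0.0755 0 0 0 1 0;-0.16 -0.105 0 0 0 1.5 0;-0.2 -0.131 0 0 0 2 0;-0.234 -0.1535 0 0 0 2.7 0;-0.2491 -0.1633 0 -0.1 -0.1 2.7 0;-0.2491 -0.1633 0 -0.1 -0.1 2.7 0'; python3 -m jog '0 0 0.03 0 0 0 0; 0 0 0.055 0 0 0 0; 0 0 0.055 0 0 0 0; 0 0 0.055 0 0 0 0;0 0 0.055 0 0 0 0'; python3 -c "
from h import *
stt();st=read_state();im,d=capture('wrist');save('w14',im);W=cloud('wrist',d,st);np.save('w14W.npy',W)
go([.6100,.0357,.115],-90.6)"; python3 chk.py w14W.npy .0357
```

```text
time_s: 40.72
position: [0.6088, 0.0368, 0.1884]
tcp_rot: [[-0.008, -1.0, -0.005], [-1.0, 0.008, 0.001], [-0.001, 0.005, -1.0]]
force: [-0.6, -0.5, -1.1]
opening: 0.068
time_s: 41.35
position: [0.6098, 0.0357, 0.1356]
tcp_rot: [[-0.01, -1.0, -0.001], [-1.0, 0.01, 0.001], [-0.001, 0.001, -1.0]]
force: [-0.2, -0.3, -0.1]
opening: 0.065
t 41.35 p [0.6098 0.0357 0.1356] yaw -90.58 zax [-0.0011  0.0013 -1.    ] F [-0.2 -0.3 -0.1] op 0.065 q6 [-7.1 36.8 89.4  0.1 53.9 83.4]
shift [ 0.0002 -0.0003  0.0205] rot [0.07 0.08 0.03] dist 0.02
card 334 y [0.0312 0.0338 0.0368] xmax 0.6402
208 0.6396 [(np.float64(0.0652), np.float64(0.0402)), (np.float64(0.0285), np.float64(0.0057))]
214 0.636 [(np.float64(0.0653), np.float64(0.0402)), (np.float64(0.029), np.float64(0.0062))]
220 0.6323 [(np.float64(0.0657), np.float64(0.0403)), (np.float64(0.0291), np.float64(0.0061))]
226 0.6287 [(np.float64(0.0652), np.float64(0.0404)), (np.float64(0.0291), np.float64(0.006))]
232 0.6251 [(np.float64(0.0655), np.float64(0.0405)), (np.float64(0.0292), np.float64(0.006))]
238 0.6213 [(np.float64(0.0656), np.float64(0.0405)), (np.float64(0.0291), np.float64(0.006))]
244 0.6176 [(np.float64(0.0657), np.float64(0.0406)), (np.float64(0.0292), np.float64(0.0059))]
rack xmax [0.6422 0.643  0.6437]
```

```bash
python3 -m jog '0 -0.0003 0.005 0 0 0 0; 0 -0.0005 0.01 0 0 0 0; 0 -0.0005 0.015 0 0 0 0; 0 -0.0008 0.02 0 0 0 0; 0 -0.001 0.025 0 0 0 0; 0 -0.001 0.03 0 0 0 0; 0 -0.001 0.036 0 0 0 0; 0 -0.001 0.041 0 0 0 0'; python3 -m jog '0 0 0.0015 0 0 0 0;0 0 0.002 0 0 0 0;0 0 0.002 0 0 0 0'; python3 -c "
from h import *
stt()"
```

```text
time_s: 42.4
position: [0.6098, 0.0364, 0.0928]
tcp_rot: [[-0.01, -1.0, -0.004], [-1.0, 0.01, 0.002], [-0.002, 0.004, -1.0]]
force: [-0.3, 0.3, -0.1]
opening: 0.065
time_s: 42.78
position: [0.6097, 0.0364, 0.0921]
tcp_rot: [[-0.01, -1.0, -0.004], [-1.0, 0.01, 0.002], [-0.002, 0.004, -1.0]]
force: [-1.8, 0.1, 5.1]
opening: 0.069
t 42.77 p [0.6097 0.0364 0.0921] yaw -90.55 zax [-0.0036  0.0016 -1.    ] F [-1.8  0.1  5.1] op 0.069 q6 [-7.1 40.4 90.6  0.1 49.2 83.4]
```

```bash
python3 -m jog '0.0005 0 -0.0005 0 0 0 0; 0.0005 0 0 0 0 0 0;0.0005 0 0 0 0 0 0.1; 0.0005 0 0 0 0 0 0.2;0.0005 0 0 0 0 0 0.3;0.0005 0 0 0 0 0 0.3;0.0005 0 -0.02 0 0 0 0.3'; python3 -m jog '0 0 -0.02 0 0 0 0.35;0 0.02 -0.06 0 0 0 0.4;0 0.05 -0.11 0 0 0 0.4;0 0.05 -0.13 0 0 0 0.4;0 0.05 -0.13 0 0 0 0.4'; 
python3 cards.py w15; python3 -c "
from h import *
go([.4551,-.2623,.13],-87.8)"
```

```text
time_s: 43.65
position: [0.6086, 0.036, 0.1098]
tcp_rot: [[-0.01, -1.0, -0.008], [-1.0, 0.01, 0.002], [-0.002, 0.008, -1.0]]
force: [0.4, -0.4, 0.3]
opening: 0.297
time_s: 44.28
position: [0.5615, 0.036, 0.2433]
tcp_rot: [[-0.01, -1.0, 0.001], [-1.0, 0.01, 0.001], [-0.001, -0.001, -1.0]]
force: [0.5, 0.3, -1.0]
opening: 0.398
t 44.27 p [0.5615 0.036  0.2433] yaw -90.55 zax [ 0.0014  0.001  -1.    ] F [ 0.5  0.3 -1. ] op 0.398 q6 [-7.7 25.3 91.1  0.1 63.6 82.8]
slot 1 card top [0.6098 0.035 ] [0.0052 0.0588] 89.5 0.1058 dy 0.0001
slot 2 card top [0.6113 0.0764] [0.0063 0.0598] 89.61 0.1056 dy -0.0005
slot 3 card top [0.6102 0.1195] [0.007  0.0595] 89.65 0.1054 dy 0.0006
rack xmax [0.641  0.6422]
shift [0.2995 0.1025 0.1115] rot [ 0.11  0.09 -2.75] dist 0.336
```

```bash
python3 -m jog '0.04 0.014 0 0 0 0 0.4;0.09 0.031 0.02 0 0 -1 0.4;0.14 0.048 0.04 0 0 -1.5 0.4;0.19 0.066 0.06 0 0 -2 0.4;0.24 0.083 0.08 0 0 -2.7 0.4;0.28 0.097 0.1 0 0 -2.7 0.4;0.2995 0.1025 0.1115 0.1 0.1 -2.7 0.4;0.2995 0.1025 0.1115 0.1 0.1 -2.7 0.4'; python3 -m jog '0 0 0 0 0 0 0.4;0 0 0 0 0 0 0.4'; python3 -c "
from h import *
stt();go([.455,-.2623,.062],-87.8)"
```

```text
time_s: 45.32
position: [0.4538, -0.2623, 0.1281]
tcp_rot: [[0.035, -0.999, -0.004], [-0.999, -0.035, 0.003], [-0.003, 0.004, -1.0]]
force: [-0.5, 0.5, 0.4]
opening: 0.4
time_s: 45.58
position: [0.4553, -0.2609, 0.1303]
tcp_rot: [[0.04, -0.999, -0.001], [-0.999, -0.04, -0.0], [0.0, 0.001, -1.0]]
force: [0.9, -0.5, 0.9]
opening: 0.399
t 45.58 p [ 0.4553 -0.2609  0.1303] yaw -87.72 zax [-1.1e-03 -3.0e-04 -1.0e+00] F [ 0.9 -0.5  0.9] op 0.399 q6 [-4.200e+01  3.210e+01  1.022e+02 -1.000e-01  4.570e+01  4.580e+01]
shift [0.0014 0.0003 0.0684] rot [ 0.06 -0.02  0.08] dist 0.068
```

```bash
python3 -m jog '0.0012 0 0.03 0 0 0 0.4; 0.0012 0 0.055 0 0 0 0.4; 0.0012 0 0.0684 0 0 0 0.4; 0.0012 0 0.0684 0 0 0 0.3;0.0012 0 0.0684 0 0 0 0.2;0.0012 0 0.0684 0 0 0 0.1;0.0012 0 0.0684 0 0 0 0;0.0012 0 0.0684 0 0 0 0';python3 -m jog '0 0 0 0 0 0 0;0 0 0 0 0 0 0;0 0 0 0 0 0 0'; python3 -c "
from h import *
stt()"; python3 -m jog '0 0 -0.01 0 0 0 0;0 0 -0.025 0 0 0 0;0 0 -0.05 0 0 0 0;0 0 -0.08 0 0 0 0;0 0 -0.11 0 0 0 0;0 0 -0.128 0 0 0 0;0 0 -0.128 0 0 0 0'; python3 -c "
from h import *
stt();go([.6097,-.0063,.19],-90.6)"
```

```text
time_s: 46.58
position: [0.4548, -0.2634, 0.062]
tcp_rot: [[0.037, -0.999, -0.001], [-0.999, -0.037, -0.0], [0.0, 0.001, -1.0]]
force: [0.0, 0.7, 4.4]
opening: 0.07
time_s: 46.95
position: [0.4548, -0.2634, 0.062]
tcp_rot: [[0.037, -0.999, -0.001], [-0.999, -0.037, -0.0], [0.0, 0.001, -1.0]]
force: [0.1, 1.1, 4.8]
opening: 0.068
t 46.95 p [ 0.4548 -0.2634  0.062 ] yaw -87.87 zax [-1.e-03 -3.e-04 -1.e+00] F [0.1 1.1 4.8] op 0.068 q6 [-4.220e+01  3.910e+01  1.041e+02 -1.000e-01  3.680e+01  4.570e+01]
time_s: 47.82
position: [0.4556, -0.2641, 0.1915]
tcp_rot: [[0.038, -0.999, 0.002], [-0.999, -0.038, -0.003], [0.003, -0.001, -1.0]]
force: [-0.3, -0.6, -1.0]
opening: 0.069
t 47.83 p [ 0.4556 -0.2641  0.1915] yaw -87.84 zax [ 0.0016 -0.0032 -1.    ] F [-0.3 -0.6 -1. ] op 0.069 q6 [-42.2  26.6  99.3  -0.1  53.9  45.7]
shift [-0.2518 -0.1637  0.0009] rot [-0.09 -0.18  2.76] dist 0.3
```

```bash
python3 -m jog '-0.03 -0.02 0 0 0 0 0;-0.07 -0.046 0 0 0 0.5 0;-0.115 -0.0755 0 0 0 1 0;-0.16 -0.105 0 0 0 1.5 0;-0.2 -0.131 0 0 0 2 0;-0.236 -0.1535 0 0 0 2.7 0;-0.2518 -0.1637 0 -0.1 -0.1 2.7 0;-0.2518 -0.1637 0 -0.1 -0.1 2.7 0'; python3 -m jog '0 0 0.03 0 0 0 0; 0 0 0.055 0 0 0 0; 0 0 0.055 0 0 0 0; 0 0 0.055 0 0 0 0;0 0 0.055 0 0 0 0'; python3 -c "
from h import *
stt();st=read_state();im,d=capture('wrist');save('w16',im);W=cloud('wrist',d,st);np.save('w16W.npy',W)
go([.6097,-.0063,.115],-90.6)"; python3 chk.py w16W.npy -.0063
```

```text
time_s: 48.82
position: [0.6087, -0.005, 0.1883]
tcp_rot: [[-0.007, -1.0, -0.005], [-1.0, 0.007, 0.001], [-0.001, 0.005, -1.0]]
force: [-0.8, 0.1, -1.0]
opening: 0.071
time_s: 49.45
position: [0.6095, -0.0062, 0.1354]
tcp_rot: [[-0.01, -1.0, -0.001], [-1.0, 0.01, 0.001], [-0.001, 0.001, -1.0]]
force: [-0.5, -0.8, -0.6]
opening: 0.067
t 49.45 p [ 0.6095 -0.0062  0.1354] yaw -90.59 zax [-0.0011  0.0011 -1.    ] F [-0.5 -0.8 -0.6] op 0.067 q6 [-11.1  36.7  89.6   0.1  53.8  79.4]
shift [ 0.0003 -0.0003  0.0203] rot [0.07 0.06 0.03] dist 0.02
card 328 y [-0.0108 -0.0077 -0.0051] xmax 0.6398
208 0.6393 [(np.float64(0.0235), np.float64(-0.0018)), (np.float64(-0.0135), np.float64(-0.024))]
214 0.6358 [(np.float64(0.0236), np.float64(-0.0017)), (np.float64(-0.0134), np.float64(-0.024))]
220 0.6321 [(np.float64(0.0231), np.float64(-0.0016)), (np.float64(-0.0129), np.float64(-0.0241))]
226 0.6285 [(np.float64(0.0232), np.float64(-0.0016)), (np.float64(-0.0129), np.float64(-0.024))]
232 0.6248 [(np.float64(0.0236), np.float64(-0.0015)), (np.float64(-0.0128), np.float64(-0.0241))]
238 0.6209 [(np.float64(0.0235), np.float64(-0.0015)), (np.float64(-0.0128), np.float64(-0.0359))]
244 0.6171 [(np.float64(0.0231), np.float64(-0.0014)), (np.float64(-0.0128), np.float64(-0.0359))]
rack xmax [0.6423 0.6429 0.6435]
```

Slot centre −0.0075 against card −0.0079; same descent as before.

```bash
python3 -m jog '0 -0.0003 0.005 0 0 0 0; 0 -0.0005 0.01 0 0 0 0; 0 -0.0005 0.015 0 0 0 0; 0 -0.0008 0.02 0 0 0 0; 0 -0.001 0.025 0 0 0 0; 0 -0.001 0.03 0 0 0 0; 0 -0.001 0.036 0 0 0 0; 0 -0.001 0.041 0 0 0 0'; python3 -m jog '0 0 0.0015 0 0 0 0;0 0 0.002 0 0 0 0;0 0 0.002 0 0 0 0'; python3 -c "
from h import *
stt()"
```

```text
time_s: 50.5
position: [0.6095, -0.0054, 0.0926]
tcp_rot: [[-0.01, -1.0, -0.004], [-1.0, 0.01, 0.002], [-0.002, 0.004, -1.0]]
force: [-0.1, -0.0, -1.1]
opening: 0.071
time_s: 50.88
position: [0.6094, -0.0054, 0.0919]
tcp_rot: [[-0.009, -1.0, -0.004], [-1.0, 0.009, 0.002], [-0.002, 0.004, -1.0]]
force: [-1.7, -1.0, 5.5]
opening: 0.068
t 50.88 p [ 0.6094 -0.0054  0.0919] yaw -90.54 zax [-0.0037  0.0016 -1.    ] F [-1.7 -1.   5.5] op 0.068 q6 [-11.   40.4  90.8   0.1  49.   79.5]
```

```bash
python3 -m jog '0.0005 0 -0.0005 0 0 0 0; 0.0005 0 0 0 0 0 0;0.0005 0 0 0 0 0 0.1; 0.0005 0 0 0 0 0 0.2;0.0005 0 0 0 0 0 0.3;0.0005 0 0 0 0 0 0.3;0.0005 0 -0.02 0 0 0 0.3'; python3 -m jog '0 0 -0.02 0 0 0 0.35;0 0.02 -0.06 0 0 0 0.4;0 0.05 -0.11 0 0 0 0.4;0 0.05 -0.13 0 0 0 0.4;0 0.05 -0.13 0 0 0 0.4'; 
python3 cards.py w17; python3 -c "
from h import *
im,d=capture('scene');save('s17',im)
W=cloud('scene',d);x,y,z=W[...,0],W[...,1],W[...,2]
m=(abs(x-.444)<.12)&(abs(y-.295)<.12)&(z>.015)&(z<.065);P=W[m];r=cv2.minAreaRect(P[:,:2].astype(np.float32));print('basket',np.round(r[0],4),np.round(r[1],4),len(P))
print(spot_in('basket_c','scene')[:2])
im,d=capture('top');save('t17',im)
go([.50,-.20,.30],-90)"
```

```text
time_s: 51.75
position: [0.6083, -0.0058, 0.1096]
tcp_rot: [[-0.01, -1.0, -0.008], [-1.0, 0.01, 0.002], [-0.002, 0.008, -1.0]]
force: [0.4, 0.5, 0.7]
opening: 0.293
time_s: 52.38
position: [0.5612, -0.006, 0.2432]
tcp_rot: [[-0.01, -1.0, 0.001], [-1.0, 0.01, 0.001], [-0.001, -0.001, -1.0]]
force: [0.2, 0.7, -0.1]
opening: 0.4
t 52.38 p [ 0.5612 -0.006   0.2432] yaw -90.55 zax [ 1.4e-03  6.0e-04 -1.0e+00] F [ 0.2  0.7 -0.1] op 0.4 q6 [-12.   25.2  91.3   0.1  63.5  78.5]
slot 0 card top [ 0.6095 -0.0071] [0.0052 0.0589] 89.47 0.1057 dy 0.0
slot 1 card top [0.6099 0.0348] [0.0066 0.0594] 89.73 0.1056 dy -0.0001
slot 2 card top [0.6114 0.0762] [0.007  0.0594] 89.96 0.1054 dy -0.0007
slot 3 card top [0.6105 0.1193] [0.0593 0.0076] 0.15 0.1052 dy 0.0004
rack xmax [0.6413 0.6422]
basket [0.4929 0.2813] [0.2063 0.1418] 431
[{'centre': [0.4645, 0.2793, 0.0367], 'score': 0.85}]
shift [ 0.1948  0.058  -0.0604] rot [ 0.37  0.13 -0.55] dist 0.212
```

View pics/s17.png

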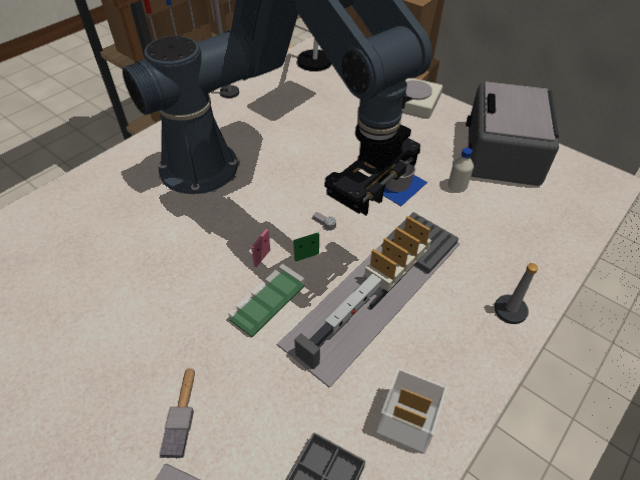

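View pics/w17.png

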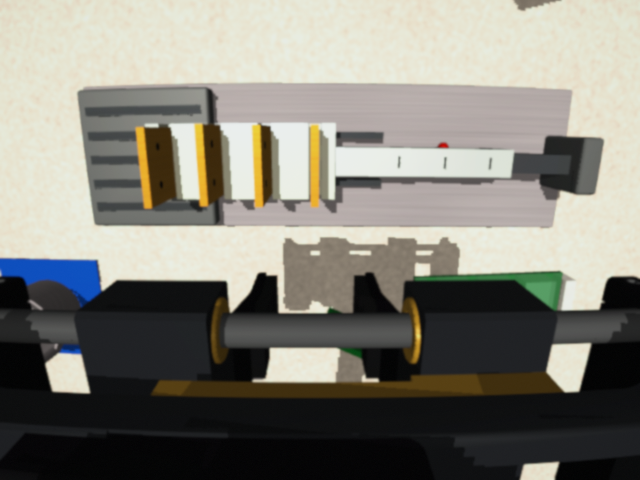

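```bash
python3 -m jog '0.04 0.012 -0.015 0 0 0 0.8;0.09 0.027 -0.04 0 0 0 0.8;0.14 0.042 -0.06 0 0 0 0.8;0.19 0.058 -0.06 0 0 0 0.8;0.195 0.058 -0.06 0 0 0 0.8'; cat > bk.py <<'E'
from h import *
import sys
for n in ['scene','top']:
    im,d=capture(n);save(n[0]+sys.argv[1],im)
    W=cloud(n,d);x,y,z=W[...,0],W[...,1],W[...,2]
    roi=(abs(x-.46)<.09)&(abs(y-.285)<.1)
    for a,b,l in [(.05,.063,'rim'),(.015,.065,'body'),(.1,.125,'handle')]:
        m=roi&(z>a)&(z<b);P=W[m]
        if len(P)<10: continue
        r=cv2.minAreaRect(P[:,:2].astype(np.float32));print(n,l,np.round(r[0],4),np.round(r[1],4),round(r[2],1),len(P),P[:,2].max().round(4))
E
python3 bk.py 18
```

```text
time_s: 53.2
position: [0.4994, -0.2033, 0.2999]
tcp_rot: [[-0.014, -1.0, -0.005], [-1.0, 0.014, 0.002], [-0.002, 0.005, -1.0]]
force: [0.4, 0.1, -1.1]
opening: 0.784
scene rim [0.4672 0.3322] [0.1719 0.086 ] 58.0 178 0.0622
scene body [0.4766 0.2909] [0.1872 0.1454] 90.0 739 0.0641
scene handle [0.4432 0.2964] [0.0651 0.0155] 54.7 90 0.1142
top rim [0.4523 0.2933] [0.0868 0.0659] 64.9 139 0.0629
top body [0.4962 0.2664] [0.0867 0.1747] 59.7 372 0.0648
top handle [0.4446 0.2965] [0.0701 0.0088] 57.3 115 0.116
```

View pics/s18.png

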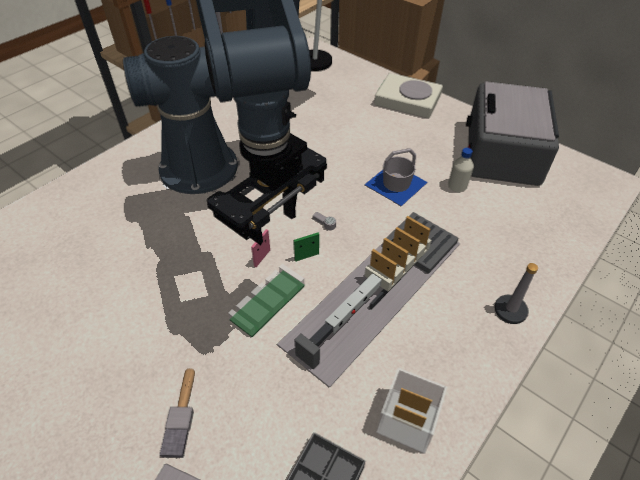

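```bash
for i in 1 2 3 4 5 6 7 8 9 10 11 12; do python3 -m jog '0 0 0 0 0 0 0.8;0 0 0 0 0 0 0.8;0 0 0 0 0 0 0.8;0 0 0 0 0 0 0.8;0 0 0 0 0 0 0.8;0 0 0 0 0 0 0.8;0 0 0 0 0 0 0.8;0 0 0 0 0 0 0.8' | head -1; done; python3 bk.py 19; python3 -c "
from h import *
im,d=capture('scene');W=cloud('scene',d);W0=np.load('sceneW.npy')
dd=np.linalg.norm(W-W0,axis=2)>.012
x,y=W0[...,0],W0[...,1]
for l in ['loupe','rinse','brush','slot0','pin_tip']:
  print(l,[(np.round(r['centre'],3).tolist(),round(r['score'],2)) for r in spot_in(l,'scene')][:3])
"
```

```text
time_s: 54.3
time_s: 55.3
time_s: 56.3
time_s: 57.3
time_s: 58.3
time_s: 59.3
time_s: 60.3
time_s: 61.3
time_s: 62.3
time_s: 63.3
time_s: 64.3
time_s: 65.3
scene rim [0.4664 0.3323] [0.1726 0.0847] 57.1 180 0.0622
scene body [0.4777 0.2894] [0.185  0.1443] 89.9 735 0.0645
scene handle [0.444  0.2952] [0.0655 0.0119] 57.1 92 0.1142
top rim [0.4487 0.2943] [0.0846 0.0733] 60.9 151 0.0627
top body [0.4925 0.2679] [0.0844 0.1798] 59.1 431 0.0641
top handle [0.4445 0.2963] [0.0683 0.009 ] 57.1 115 0.1167
loupe [([0.403, 0.06, 0.012], 0.61)]
rinse []
brush [([0.521, -0.491, 0.016], 0.78), ([0.619, -0.046, 0.056], 0.71)]
slot0 [([0.616, -0.05, 0.054], 0.57)]
pin_tip []
```

```bash
python3 -c "
from h import *
print(hand_in());stt()"
```

```text
the job is handed in; nothing more can be done
None
the job is handed in; nothing more can be done
```

The job is done as asked and in order, and I handed it in at about 65 s of the 210 s allowed. `hand_in` gives no verdict, so what follows rests on my own last checks.

- **Basket:** I lifted it by the handle and set it upright on the mat. Its handle centre is about 1–2 mm from the mat's centre. I waited 12 s with the arm clear, and it was not knocked.
- **Tube and rack:** I pinched the tube over the pin and drew it out. The rack's edge moved 40 mm, from y −0.065 to −0.025. The pin is showing red and stands out as far as it did at the start.
- **Cards:** all four gold cards stand in slots 0–3, one to a slot. Their tops are at 0.105–0.106 m (0.106 m is fully down). They are within about 0.7 mm of centre across the slot and about 1 mm along it.
- **Loupe, bottle and brush:** none of them was touched. The loupe and brush measure where they were, to within network accuracy.

Two of the last network checks came back empty: the bottle and the pin tip were not found in the final scene picture. I relied on earlier pictures for both. The bottle stands unmoved in the scene picture, and the pin is out in the last wrist picture.

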